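# Hook the lost sample carrier out of the reader

### The job

A steel sample carrier has slid too far into the narrow slot of the reader for fingers to reach. Draw the hooked pick out from under the bottle riser, where only its shank sticks out, let it stand free on the open bench, take it again by its handle and, hooking behind the carrier's upright fin, drag the carrier all the way out onto the reader's tongue without touching the carrier with the fingers while any of it is still in the slot. Then stand the pick on the bench, clear of the reader and the tray, and set the carrier flat in the white tray without dropping it, leaving the amber bottle, the grey box and the white beaker where they are.

Things in the scene. Friction and masses are not known exactly. Their poses are not given: they have to be found in the camera images.
- reader: Beige bench instrument, fixed. Origin on the bench under the middle of its slot mouth; x runs level into the slot, y across. A 6 mm aluminium plate is the slot floor and runs out of the mouth as a tongue, 70 mm wide, to x = -120 mm. Low front part: x 0 to 150 mm, 120 mm wide, top at z = 58 mm, with a clear cover over the slot. Rear part: x 150 to 240 mm, 120 mm high, 160 mm wide.
- mouth (a point): Middle of the slot mouth, on the slot floor, 6 mm above the reader's origin; axes as the reader's. The slot is 32 mm wide (y -16 to +16 mm), 48 mm high (to the 4 mm thick clear cover), 150 mm deep along x, straight and open only at the mouth.
- carrier_block (a point): Centre of the grip block of the loose steel carrier (about 60 g), flat on the slot floor, x pointing deeper, z up, block end deeper. Base plate 66 (x) x 24 (y) x 4 mm; on its inner end the block, 28 (x) x 24 (y) mm, from 4 to 34 mm above the underside. This point is 19 mm above the underside, 19 mm inward of the plate's middle, 14 mm from its inner end. Grip it across its 24 mm width.
- carrier_fin (a point): Middle of the carrier's upright fin at its mouth end: 4 mm thick (x), 18 mm wide (y), from 4 to 14 mm above the carrier's underside. This point is 9 mm above the underside, 50 mm from carrier_block along the carrier's -x. Between fin and block is a clear gap 34 mm long, over the 4 mm plate, where the hook goes down.
- pick_grip (a point): Centre of the black handle of the loose pick (about 100 g), standing hook down, handle under the riser. x points to the hook, z up. Handle 90 (x) x 24 (y) x 36 mm high, flat-bottomed; this point is 18 mm above its underside. A straight steel shank, 8 x 8 mm, runs from x = 45 to 175 mm, centred 22 mm above the underside. It stands on the handle alone; centre of mass 20 to 40 mm ahead of this point.
- pick_hook (a point): Tip of the pick's hook: the bottom of the 8 x 8 mm arm that turns straight down at the shank's end, 14 mm below the shank's underside, 171 mm ahead of pick_grip along the pick's x; it is 4 mm above the level of the handle's underside.
- riser: White low shelf, fixed. Origin on the bench under the middle of its front edge; x points out of its open front, where the pick's shank sticks out. Board x 0 to -150 mm, 270 mm wide (y), 70 to 84 mm above the bench, on side panels 10 mm thick centred at y = +-130 mm. Three bottles on it, radius up to 32 mm, 85 to 90 mm behind the front edge, reach 195 mm above the bench.
- tray: White open tray, fixed, 160 (x) x 120 (y) x 14 mm high, walls and floor 4 mm thick; origin under its centre.
- bottle: Bystander: upright amber bottle with blue cap, diameter 60, height 115 mm; origin at the centre of its base. Leave alone.
- slide_box: Bystander: flat grey box 60 (x) x 90 (y) x 30 mm; origin under its centre. Leave alone.
- beaker: Bystander: white beaker, diameter 66, height 75 mm; origin at the centre of its base. Leave alone.
Not all that is in view belongs to the job. Several things have the shape of the tray; the one meant has the colours described above.

How it is judged:
On the way, in this order (a step that is already met when the one before it is completed fails the run):
1. the pick stands free on the bench, let go, its whole handle out from under the riser (x of pick_grip in the frame of riser above 0.045 m and angle between pick_grip's own z axis and vertical below 0.15 rad and height (world z) of pick_grip below 0.023 m and contact force between the fingers and pick below 0.05 N), for 0.2 s.
2. the pick, held by its handle, is inside the slot, hooked behind the carrier's fin and touching the carrier (contact force between pick and carrier above 0.03 N and x of pick_hook in the frame of reader above 0.005 m and x of pick_hook in the frame of carrier_fin between 0.002 and 0.03 m and z of pick_hook in the frame of carrier_fin below 0.004 m and distance between the grasp point and pick_grip below 0.06 m).
3. the whole carrier is out of the slot, flat on the tongue (x of carrier_block in the frame of reader below -0.015 m and z of carrier_block in the frame of reader below 0.029 m and angle between carrier_block's own z axis and vertical below 0.1 rad and contact force between carrier and reader above 0.05 N), for 0.2 s.
At the end, for the whole second after the job is handed in: The carrier lies flat (tilt under 0.08 rad), upright and still on the floor inside the tray's walls, let go; the pick stands on its handle on the bench (tilt under 0.15 rad, handle centre below 23 mm), still, let go, touching neither reader nor tray (x of carrier_block in the frame of tray between -0.076 and 0.076 m and y of carrier_block in the frame of tray between -0.056 and 0.056 m and z of carrier_block in the frame of tray below 0.026 m and angle between carrier_block's own z axis and vertical below 0.08 rad and linear speed of each of carrier, pick below 0.02 m/s and contact force between the fingers and carrier below 0.05 N and height (world z) of pick_grip below 0.023 m and angle between pick_grip's own z axis and vertical below 0.15 rad and contact force between pick and reader below 0.05 N and contact force between pick and tray below 0.05 N and contact force between the fingers and pick below 0.05 N).
It fails at once if the fingers touch the carrier while any of it is still in the slot (contact force between the fingers and carrier above 0.3 N and x of carrier_block in the frame of reader above -0.014 m and z of carrier_block in the frame of reader below 0.05 m).
It fails at once if the carrier is dropped (falls free more than about 40 mm above the bench) (contact force between carrier and anything else below 0.01 N and height (world z) of carrier_block above 0.065 m and linear speed of carrier above 0.15 m/s).
It fails at once if the bottle, the box or the beaker is moved more than 30 mm (distance of any of bottle, slide_box, beaker from where it was at the start of the episode above 0.03 m).
It also fails if it takes over 72 s, if anything falls off the work surface, if the arm or the gripper's body presses on something with over 40 N, if the wrist force passes 120 N, or if a joint passes its speed limit or range.

### The arm

A 6-joint arm with a two-finger parallel gripper is mounted at the origin on the work surface. World frame = base frame: x ahead of the robot, y to its left, z up, the work surface at z = 0. Lengths are in m, angles in rad, forces in N, time in s.
With the tool pointing down it reaches from about 0.25 to 0.85 m from the base axis. Payload 12.5 kg.
Tool frame: the origin (TCP) lies on the centre line of the jaws, within the pads' length; the fingertips stand 25 mm ahead of it and the grasp point (between the pads) lies 6 mm ahead of it; x points along the fingers, y is the direction in which the jaws open and shut, and the axes are right-handed (so a half turn about x gives the same grasp; the last joint's range is limited). The gripper opens to 93 mm and grips with 3 to 60 N. Pads are 15 mm wide; open, the fingers measure 128 mm over their backs; the gripper's body (75 mm by 188 mm) begins 65 mm behind the grasp point.
Start: joints at [1.088, 0.351, 1.652, -0, 1.139, -0.085], TCP at [0.213, 0.507, 0.244] pointing down, gripper open.
Joint ranges: [-2.75, 2.75], [-0.79, 2.1], [0.01, 2.65], [-1.57, 4.71], [0.07, 3.14], [-2.87, 2.87]. Speed limits (rad/s): [2.22, 2.22, 2.79, 3.14, 3.14, 3.14].

### API

Orientations are given as a unit quaternion [x, y, z, w].
In Python, from plant import arm gives the robot as it stands.
- The arm moves only by the tool send_rows, never from a script. Its argument "motion" is a list of rows, each a list of 4 numbers: the shift along the tool's x, y, z in units of 50 mm (1.0 is 50 mm), then the turn about the tool's x in units of 8 degrees (1.0 is 8 degrees). In form: [[x, y, z, twist], ...]. A call has 1 to 12 rows; each row is the pose to reach, as a shift and turn from the pose commanded when the call began, along the tool's axes at that moment; what a row does not reach only later rows make up. A row lasts 1/10 s, in which the tool goes at most 50 mm and 8.59 degrees, less where a joint would pass 70% of its speed; a pose out of reach is approached as far as the arm can. A call with a gripper value outside its range is refused whole. "gripper" is the finger opening in mm, from 0 to 93, set as the call begins (left out, the last holds). The fingers move at their own pace and stop on an object; "newtons" is the grip in N (left out, the last holds). Time passes only in rows, so rows that repeat a pose let the fingers close. It gives the time, the measured TCP pose, the force and the opening at its end, in the units of the state.
- arm.sense(): the state, without advancing time (a new reading comes with each control period).
- arm.camera(name): name is "scene" or "top" or "wrist"; returns a dict with "image" (384x512x3 uint8, blue, green, red), "K" (3x3 intrinsics, pixels), "R" (3x3) and "t" (3): a world point X has camera coordinates R X + t. Camera axes: x right, y down, z forward; pixel columns grow to the right and rows downward; lengths in m; the calibration is good to about 2 mm. The wrist camera is an equidistant fisheye: a pixel r from the principal point sees the ray r / f radians off the axis. A picture is of the moment at which its call begins. There is no depth.
- arm.close_job(): hands the job in, once; it reports no verdict.
The state is a dict: "clock": time; "joints": joint angles; "qvel": joint speeds; "tau": joint torques, N m; "position": TCP position; "orientation": TCP orientation; "wrist_force": force on the tool from outside, world axes, zero at the start; "ft_torque": the same for the moment, N m; "finger_gap": finger opening in m.
Only numpy, scipy, OpenCV 4.12 (cv2) and the standard library are available. Lean on these libraries where they do the work, as an engineer would, in place of code of your own. Each camera call takes 0.05 s, during which the arm holds its last target.

## Working session

There is one attempt and no reset: what is moved stays moved. The work goes in short steps, Python scripts to look and compute and a tool call to move; the robot and the scene stay as the last step left them, time stands still between calls to the robot, and variables do not carry over. Pictures are saved under pics/ and viewed, and the job is handed in when it is done.

Besides the shell and the picture viewer there is one more tool, called after "Call:" as name(argument=value, ...) on one line, values as JSON. send_rows: Moves the arm, as the interface text tells. Its arguments: {"type":"object","properties":{"motion":{"type":"array"},"gripper":{"type":"number"},"newtons":{"type":"number"}},"required":["motion"]}

```bash
ls; mkdir -p pics; python3 - <<'E'
from plant import arm
import cv2
print(arm.sense())
for n in("scene","top","wrist"):
    c=arm.camera(n); cv2.imwrite(f"pics/{n}0.png",c["image"]); print(n,c["K"],c["R"],c["t"])
E
```

```text
pics
{'clock': 0.0, 'joints': array([ 1.08842376e+00,  3.51227983e-01,  1.65244338e+00,  3.79342530e-05,
        1.13909450e+00, -8.45982547e-02]), 'qvel': array([-0.00013209, -0.0006923 , -0.00214828,  0.00045402, -0.00031014,
       -0.0011959 ]), 'tau': array([ 8.70915810e-04, -4.97300506e+01, -2.85259742e+01,  6.99766818e-02,
        2.55664584e-02, -7.85525322e-05]), 'position': array([0.21286909, 0.50678531, 0.2430986 ]), 'orientation': array([ 0.13931978,  0.69329411, -0.14010945,  0.69303869]), 'wrist_force': array([-1.12206683, -0.48004511,  0.35110455]), 'ft_torque': array([0.00707701, 0.01767669, 0.03685658]), 'finger_gap': 0.09310230749983983}
scene [[372.7667926    0.         257.91452273]
 [  0.         372.7667926  194.13269157]
 [  0.           0.           1.        ]] [[-0.56181303  0.82726376 -0.00089305]
 [ 0.52887892  0.3583428  -0.76933577]
 [-0.63612358 -0.43269517 -0.63884402]] [ 0.32656402 -0.21817434  1.31117099]
top [[468.00648361   0.         261.75532301]
 [  0.         468.00648361 185.1717654 ]
 [  0.           0.           1.        ]] [[ 0.00359304 -0.99993226  0.01107106]
 [-0.993414   -0.0048371  -0.1144781 ]
 [ 0.11452389 -0.01058683 -0.99336408]] [-0.02005178  0.5236969   1.53426756]
wrist [[297.31863964   0.         249.08923356]
 [  0.         297.31863964 185.62462957]
 [  0.           0.           1.        ]] [[ 3.87856533e-01  9.21719386e-01 -8.26708750e-04]
 [ 8.86077843e-01 -3.72611380e-01  2.75729606e-01]
 [ 2.53837282e-01 -1.07676057e-01 -9.61234883e-01]] [-0.5505996  -0.03256606  0.39125745]
```

View pics/scene0.png

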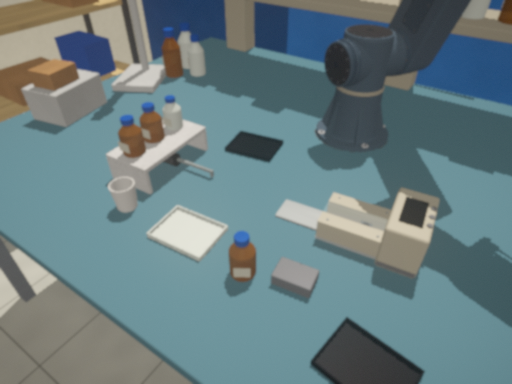

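View pics/top0.png

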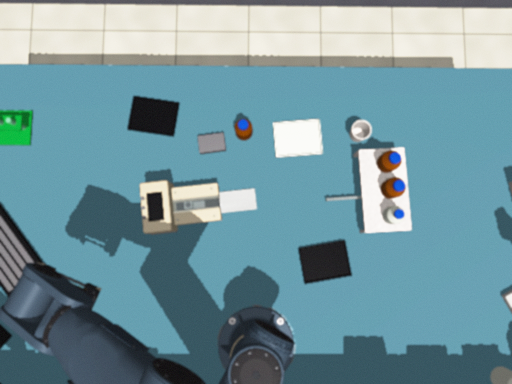

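View pics/wrist0.png

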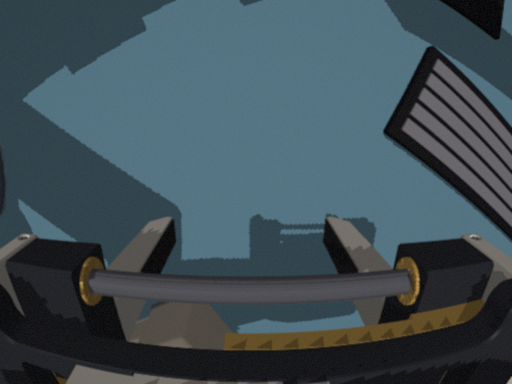

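The scene view shows the white tray (188,232), black tray decoys (254,146) and (366,352), the reader (380,230) and the riser with its shank at (195,167). In the top view these are: white tray (298,138), black trays (325,261) and (153,116), reader tongue (238,201), shank (342,198), bottle (243,128), box (211,143), beaker (361,130). Next I'll crop closer to check these.

```bash
cat > h.py <<'E'
import numpy as np, cv2
from plant import arm
def ray(c,px):
    K,R,t=c["K"],np.array(c["R"]),np.array(c["t"])
    d=np.linalg.inv(K)@np.array([px[0],px[1],1.0]); return -R.T@t, R.T@d
def onz(c,px,z):
    o,d=ray(c,px); return o+d*(z-o[2])/d[2]
def proj(c,X):
    p=c["K"]@(np.array(c["R"])@np.array(X)+np.array(c["t"])); return p[:2]/p[2]
def crop(c,x0,y0,w,h,s,name):
    cv2.imwrite("pics/"+name,cv2.resize(c["image"][y0:y0+h,x0:x0+w],None,fx=s,fy=s,interpolation=cv2.INTER_CUBIC))
E
python3 - <<'E'
from h import *
c=arm.camera("top"); crop(c,130,160,140,80,5.7,"t_reader.png"); crop(c,260,110,160,130,4.6,"t_riser.png")
s=arm.camera("scene"); crop(s,260,170,190,110,4.2,"s_reader.png"); crop(s,100,90,130,130,4.5,"s_riser.png")
print(ray(c,(0,0))[0],ray(s,(0,0))[0])
E
```

```text
[ 3.44609580e-01 -1.27422118e-03  1.58426010e+00] [1.13292252 0.37536398 0.67007605]
```

View pics/t_reader.png

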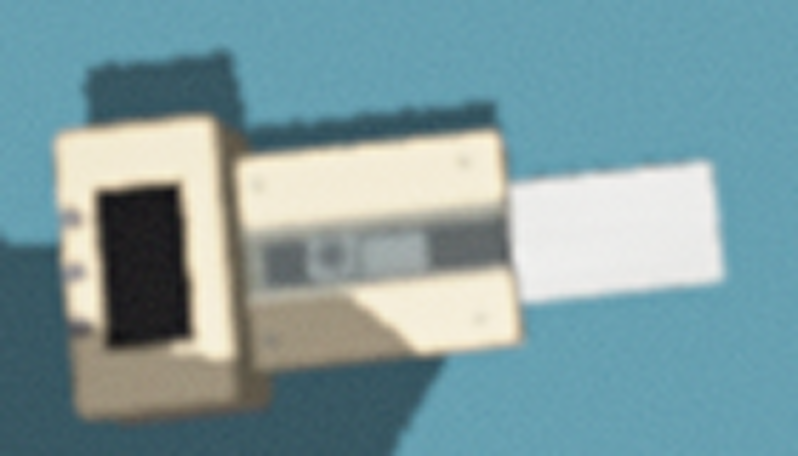

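View pics/t_riser.png

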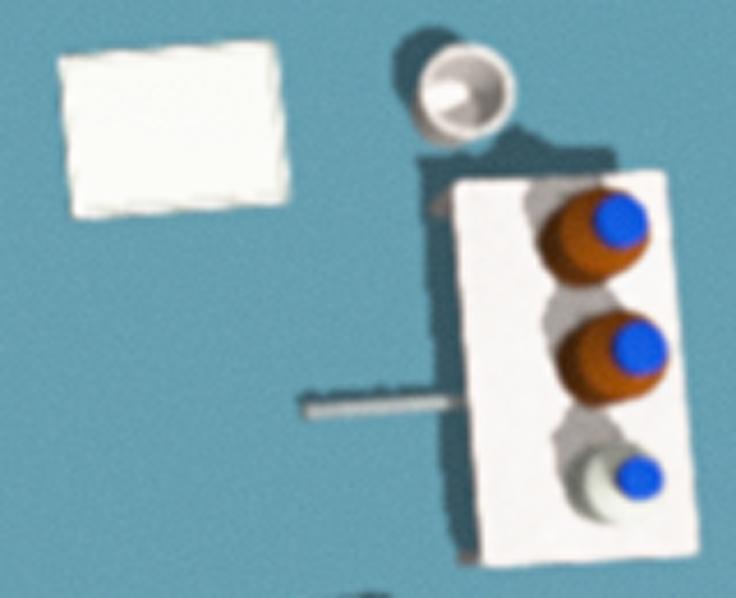

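View pics/s_reader.png

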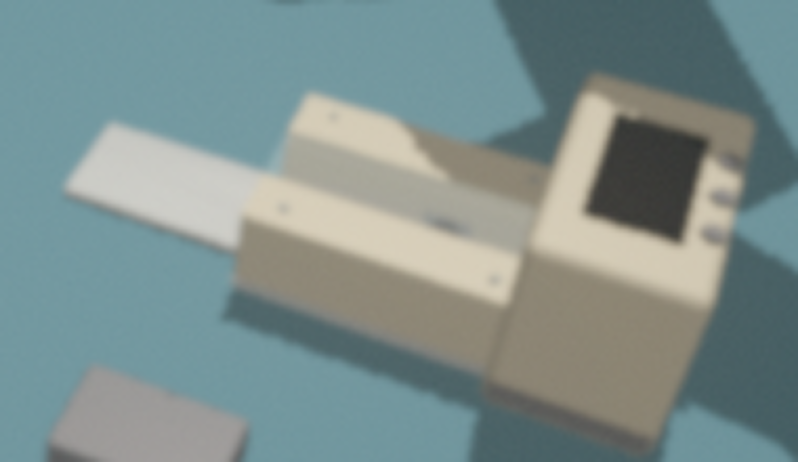

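View pics/s_riser.png

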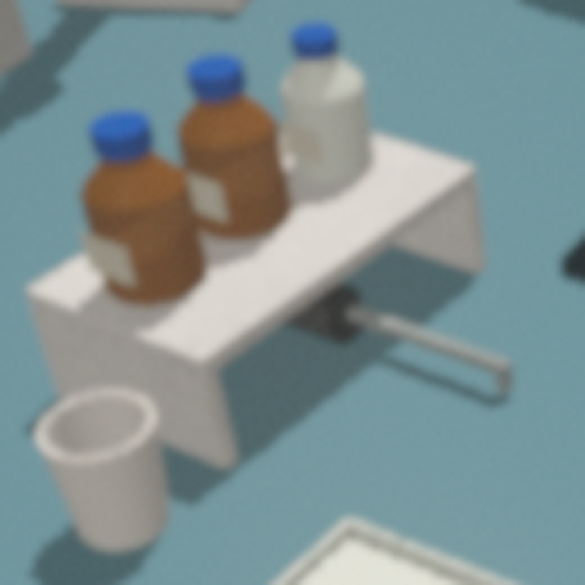

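```bash
python3 - <<'E'
from h import *
c=arm.camera("top"); im=c["image"]; hsv=cv2.cvtColor(im,cv2.COLOR_BGR2HSV)
def rect(mask,roi,z,nm):
    x0,y0,w,h=roi; m=np.zeros_like(mask); m[y0:y0+h,x0:x0+w]=mask[y0:y0+h,x0:x0+w]
    cs,_=cv2.findContours(m,cv2.RETR_EXTERNAL,cv2.CHAIN_APPROX_NONE); k=max(cs,key=cv2.contourArea)
    r=cv2.minAreaRect(k.astype(np.float32)); b=cv2.boxPoints(r)
    P=np.array([onz(c,p,z) for p in b]); print(nm,r,"\n",P[:,:2].round(4).tolist(),"ctr",P.mean(0)[:2].round(4),"sides",np.linalg.norm(P[0]-P[1]).round(4),np.linalg.norm(P[1]-P[2]).round(4)); return P
S,V=hsv[...,1],hsv[...,2]; H=hsv[...,0]
wh=((S<35)&(V>150)).astype(np.uint8)
rect(wh,(222,185,40,35),.006,"tongue")
rect(wh,(265,110,65,55),.014,"tray")
rect(((S<60)&(V>120)).astype(np.uint8),(355,140,65,100),.084,"riser")
sh=((S<60)&(V>90)).astype(np.uint8)
rect(sh,(320,188,38,22),.026,"shank")
bg=((H>10)&(H<35)&(S>15)&(V>110)).astype(np.uint8)
for y in range(192,206): print(y, [tuple(im[y,x]) [1] for x in range(320,362)])
print([list(map(int,im[y,214])) for y in range(183,225,2)])
E
```

```text
tongue ((238.19041442871094, 200.0589141845703), (21.19866943359375, 34.703006744384766), 83.9909896850586) 
 [[0.5049, 0.1238], [0.5178, 0.007], [0.4463, -0.0008], [0.4335, 0.1154]] ctr [0.4756 0.0614] sides 0.1175 0.072
tray ((297.36328125, 137.7909393310547), (35.92522430419922, 47.96675491333008), 85.42607879638672) 
 [[0.7448, -0.0525], [0.7593, -0.2169], [0.6344, -0.2254], [0.6202, -0.0623]] ctr [ 0.6897 -0.1393] sides 0.1651 0.1252
riser ((384.1629638671875, 189.79129028320312), (85.35619354248047, 51.494529724121094), 87.82526397705078) 
 [[0.6408, -0.3271], [0.6483, -0.4959], [0.3707, -0.4973], [0.3639, -0.3321]] ctr [ 0.5059 -0.4131] sides 0.1689 0.2776
shank ((341.487548828125, 197.76380920410156), (3.994471311569214, 31.167388916015625), 86.98721313476562) 
 [[0.4868, -0.2325], [0.4928, -0.337], [0.4794, -0.3375], [0.4734, -0.233]] ctr [ 0.4831 -0.285 ] sides 0.1047 0.0134
192 [np.uint8(162), np.uint8(160), np.uint8(161), np.uint8(160), np.uint8(160), np.uint8(161), np.uint8(159), np.uint8(160), np.uint8(158), np.uint8(160), np.uint8(158), np.uint8(162), np.uint8(161), np
[... 8263 characters left out ...]
(163), np.uint8(157), np.uint8(160), np.uint8(162), np.uint8(160), np.uint8(157), np.uint8(163), np.uint8(159), np.uint8(159), np.uint8(160), np.uint8(160), np.uint8(159), np.uint8(161), np.uint8(160), np.uint8(161), np.uint8(163), np.uint8(151), np.uint8(122), np.uint8(93), np.uint8(84), np.uint8(86), np.uint8(88), np.uint8(86), np.uint8(92)]
[[169, 189, 197], [217, 238, 247], [215, 236, 244], [217, 237, 244], [216, 237, 243], [215, 237, 243], [193, 214, 222], [148, 158, 157], [114, 115, 111], [104, 104, 99], [106, 103, 99], [106, 106, 100], [162, 175, 180], [213, 235, 242], [218, 237, 244], [217, 237, 244], [206, 226, 231], [214, 234, 241], [207, 233, 241], [167, 168, 149], [177, 159, 99]]
```

```bash
cat >> h.py <<'E'
from scipy.spatial.transform import Rotation as Ro
def wray(c,px):
    K,R,t=c["K"],np.array(c["R"]),np.array(c["t"]); f=K[0,0]
    v=np.array([px[0]-K[0,2],px[1]-K[1,2]]); r=np.hypot(*v); th=r/f
    d=np.array([*(v/max(r,1e-9)*np.sin(th)),np.cos(th)]); return -R.T@t,R.T@d
def wonz(c,px,z):
    o,d=wray(c,px); return o+d*(z-o[2])/d[2]
def wproj(c,X):
    K=c["K"]; p=np.array(c["R"])@np.array(X)+np.array(c["t"]); q=np.hypot(p[0],p[1]); th=np.arctan2(q,p[2])
    return np.array([K[0,2],K[1,2]])+K[0,0]*th*p[:2]/q
def go(pos,jaw_deg=None):
    """rows for TCP pos; jaw_deg: world angle of tool y (mod 180)"""
    s=arm.sense(); R=Ro.from_quat(s["orientation"]).as_matrix()
    d=R.T@(np.array(pos)-s["position"])/.05
    y=R[:,1]; cur=np.degrees(np.arctan2(y[1],y[0]))
    print("tcp",s["position"].round(4),"jaw",cur.round(2),"toolx",R[:,0].round(4),"shift",d.round(3),end=" ")
    if jaw_deg is not None:
        dl=(jaw_deg-cur+90)%180-90; print("twist",(-dl/8).round(3),"(turn",dl.round(2),")",end="")  # tool x down
    print()
E
python3 - <<'E'
from h import *
go([.47,-.22,.22],3.3); print(arm.sense()["joints"])
E
```

```text
tcp [0.213  0.507  0.2435] jaw 67.21 toolx [-1.e-04 -3.e-04 -1.e+00] shift [  0.473 -11.413  10.371] twist 7.988 (turn -63.91 )
[ 1.08837345e+00  3.50841327e-01  1.65194687e+00 -1.33619134e-05
  1.13908766e+00 -8.45934407e-02]
```

Call:
send_rows(motion=[[0.1,-0.9,0.8,1],[0.1,-1.6,1.4,1.5],[0.1,-2.2,2.0,2],[0.2,-2.8,2.5,2.5],[0.2,-3.4,3.1,3],[0.2,-4.0,3.6,3.5],[0.2,-4.6,4.2,4],[0.2,-5.2,4.7,4.5],[0.3,-5.8,5.3,5],[0.3,-6.4,5.8,5.4],[0.3,-7.0,6.4,5.8],[0.3,-7.6,6.9,6.2]], gripper=60)

```text
clock: 1.5
position: [0.3844, 0.0213, 0.2289]
orientation: [0.418, 0.57, -0.418, 0.57]
wrist_force: [0.7, 1.0, -1.1]
finger_gap: 0.0599
```

```bash
python3 -c "
from h import *
go([.47,-.22,.22],3.3)"
```

```text
tcp [0.3844 0.0213 0.2289] jaw 17.46 toolx [ 8.e-04 -0.e+00 -1.e+00] shift [0.179 0.184 5.117] twist 1.77 (turn -14.16 )
```

Call:
send_rows(motion=[[0,0,0.8,0.6],[0.1,0.1,1.6,1.2],[0.1,0.1,2.4,1.77],[0.1,0.1,3.2,1.77],[0.15,0.15,4.0,1.77],[0.18,0.18,4.6,1.77],[0.18,0.18,5.1,1.77],[0.18,0.18,5.1,1.77],[0.18,0.18,5.1,1.77]])

```text
clock: 2.4
position: [0.4693, -0.2171, 0.2193]
orientation: [0.485, 0.515, -0.485, 0.514]
wrist_force: [-1.0, 0.1, 0.5]
finger_gap: 0.0601
```

```bash
python3 -c "
from h import *
go([.483,-.275,.032],3.3)
c=arm.camera('wrist');cv2.imwrite('pics/w1.png',cv2.resize(c['image'],None,fx=1.5,fy=1.5))"
```

```text
tcp [ 0.4693 -0.2171  0.2193] jaw 3.4 toolx [-6.e-04  5.e-04 -1.e+00] shift [3.746 0.207 1.174] twist 0.013 (turn -0.1 )
```

View pics/w1.png

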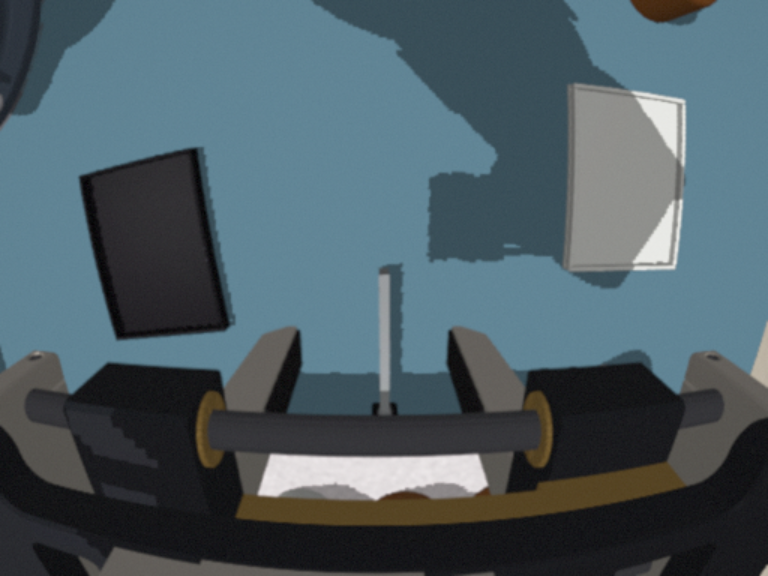

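The wrist view shows the shank running from its hook end at (384,270) to (385,395), where the black handle begins. The white tray is at (625,180) and the black decoy at (155,245). This picture is enlarged 1.5 times.

```bash
python3 -c "
from h import *
c=arm.camera('wrist');im=c['image'].astype(int)
hsv=cv2.cvtColor(c['image'],cv2.COLOR_BGR2HSV)
m=(hsv[...,1]<40)&(hsv[...,2]>110); 
pts=[]
for y in range(172,266,3):
    xs=[x for x in range(245,268) if m[y,x]]
    if xs:
        a,b=wonz(c,(xs[0]-.5,y),.026),wonz(c,(xs[-1]+.5,y),.026); pts.append((*((a+b)/2)[:2],b[0]-a[0])); 
P=np.array(pts);print(P.round(4)[::3])
k=np.polyfit(P[:,1],P[:,0],1);print(k,'dir deg',90-np.degrees(np.arctan(k[0])))
print([(y,list(im[y,256])) for y in range(176,190)])
for y in (181,183): print(wonz(c,(256,y),.026))
"
```

```text
[[ 0.4791 -0.2326  0.0082]
 [ 0.4798 -0.2436  0.0083]
 [ 0.4805 -0.2548  0.0083]
 [ 0.4813 -0.2663  0.0084]
 [ 0.4821 -0.278   0.0085]
 [ 0.4829 -0.29    0.0086]
 [ 0.4838 -0.3024  0.0087]
 [ 0.4847 -0.3151  0.0088]
 [ 0.4856 -0.3283  0.009 ]]
[-0.06798015  0.46322869] dir deg 93.88899243219683
[(176, [np.int64(148), np.int64(132), np.int64(96)]), (177, [np.int64(143), np.int64(127), np.int64(93)]), (178, [np.int64(107), np.int64(95), np.int64(74)]), (179, [np.int64(82), np.int64(76), np.int64(71)]), (180, [np.int64(76), np.int64(73), np.int64(73)]), (181, [np.int64(74), np.int64(73), np.int64(70)]), (182, [np.int64(83), np.int64(80), np.int64(81)]), (183, [np.int64(117), np.int64(115), np.int64(113)]), (184, [np.int64(149), np.int64(148), np.int64(144)]), (185, [np.int64(157), np.int64(153), np.int64(152)]), (186, [np.int64(158), np.int64(157), np.int64(153)]), (187, [np.int64(159), np.int64(157), np.int64(155)]), (188, [np.int64(158), np.int64(157), np.int64(153)]), (189, [np.int64(158), np.int64(157), np.int64(154)])]
[ 0.4788274  -0.22894644  0.026     ]
[ 0.47898685 -0.23136304  0.026     ]
```

```bash
python3 -c "
from h import *
go([.4815,-.268,.031],3.9)"
```

```text
tcp [ 0.4693 -0.2164  0.2196] jaw 3.48 toolx [-3.e-04  3.e-04 -1.e+00] shift [3.772 0.182 1.046] twist -0.053 (turn 0.42 )
```

Call:
send_rows(motion=[[0.4,0.18,0.6,-0.05],[1.0,0.18,1.05,-0.05],[1.7,0.18,1.05,-0.05],[2.3,0.18,1.05,-0.05],[2.9,0.18,1.05,-0.05],[3.3,0.18,1.05,-0.05],[3.6,0.18,1.05,-0.05],[3.77,0.18,1.05,-0.05],[3.77,0.18,1.05,-0.05],[3.77,0.18,1.05,-0.05]], gripper=40)

```text
clock: 3.5
position: [0.4822, -0.2692, 0.0319]
orientation: [0.483, 0.516, -0.483, 0.517]
wrist_force: [-0.6, -0.6, -0.2]
finger_gap: 0.0399
```

Call:
send_rows(motion=[[0,0,0,0],[0,0,0,0],[0,0,0,0],[0,0,0,0],[0,0,0,0],[0,0,0,0]], gripper=0, newtons=20)

```text
clock: 4.1
position: [0.4817, -0.2692, 0.0312]
orientation: [0.483, 0.516, -0.483, 0.517]
wrist_force: [-0.3, 0.0, 0.2]
finger_gap: 0.0075
```

```bash
python3 -c "
from h import *
go([.4815-.0109,-.268+.16,.031],3.9);print(arm.sense()['finger_gap'])"
```

```text
tcp [ 0.4817 -0.2692  0.0312] jaw 3.84 toolx [ 0. -0. -1.] shift [ 3.000e-03 -6.000e-03 -3.231e+00] twist -0.007 (turn 0.06 )
0.007482050212144069
```

Call:
send_rows(motion=[[0,0,-0.15,0],[0,0,-0.4,0],[0,0,-0.7,0],[0,0,-1.0,0],[0,0,-1.3,0],[0,0,-1.6,0],[0,0,-1.9,0],[0,0,-2.2,0],[0,0,-2.5,0],[0,0,-2.8,0],[0,0,-3.05,0],[0,0,-3.2,0]])

```text
clock: 5.3
position: [0.4709, -0.1083, 0.0311]
orientation: [0.483, 0.517, -0.483, 0.517]
wrist_force: [-0.2, -0.9, 1.1]
finger_gap: 0.0077
```

```bash
python3 -c "
from h import *
s=arm.sense();print(s['wrist_force'],s['finger_gap']);go(s['position'])
c=arm.camera('scene');crop(c,100,90,190,130,4,'s2.png')"
```

```text
[-0.19964006 -0.85044402  1.06107624] 0.007691423036418732
tcp [ 0.4709 -0.1083  0.0311] jaw 3.89 toolx [-1.e-04  0.e+00 -1.e+00] shift [0. 0. 0.]
```

View pics/s2.png

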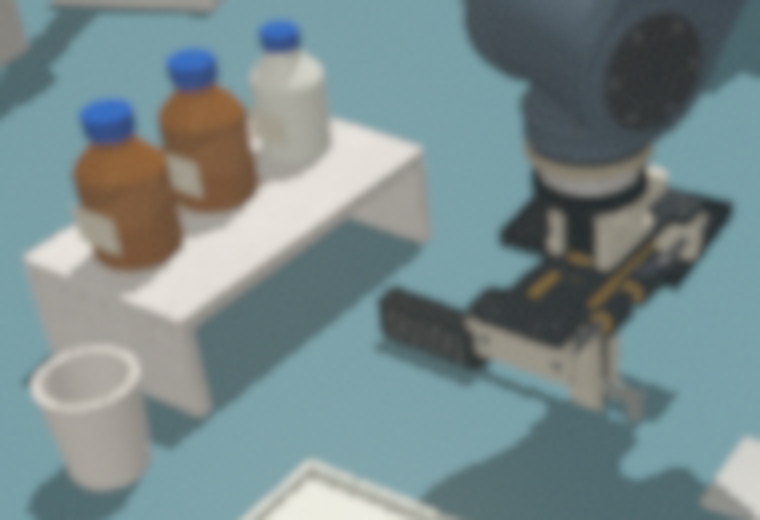

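The handle, at (430,330) in the crop, is fully clear of the riser. Now I'll release and rise.

Call:
send_rows(motion=[[0,0,0,0],[0,0,0,0],[0,0,0,0],[0,0,0,0],[-0.3,0,0,0],[-0.8,0,0,0],[-1.5,0,0,0],[-2.3,0,0,0],[-3.1,0,0,0],[-3.5,0,0,0],[-3.5,0,0,0]], gripper=60)

```text
clock: 6.45
position: [0.4721, -0.1101, 0.2088]
orientation: [0.484, 0.515, -0.482, 0.518]
wrist_force: [0.1, -0.4, -1.1]
finger_gap: 0.0599
```

```bash
python3 -c "
from h import *
go([.48,-.2456,.21],3.9)
c=arm.camera('wrist');cv2.imwrite('pics/w2.png',cv2.resize(c['image'],None,fx=1.5,fy=1.5))
c=arm.camera('top');crop(c,220,150,180,100,4.4,'t2.png')"
```

```text
tcp [ 0.4721 -0.1101  0.2088] jaw 3.83 toolx [ 0.0049 -0.0017 -1.    ] shift [-0.019 -0.024  2.715] twist -0.009 (turn 0.07 )
```

View pics/w2.png

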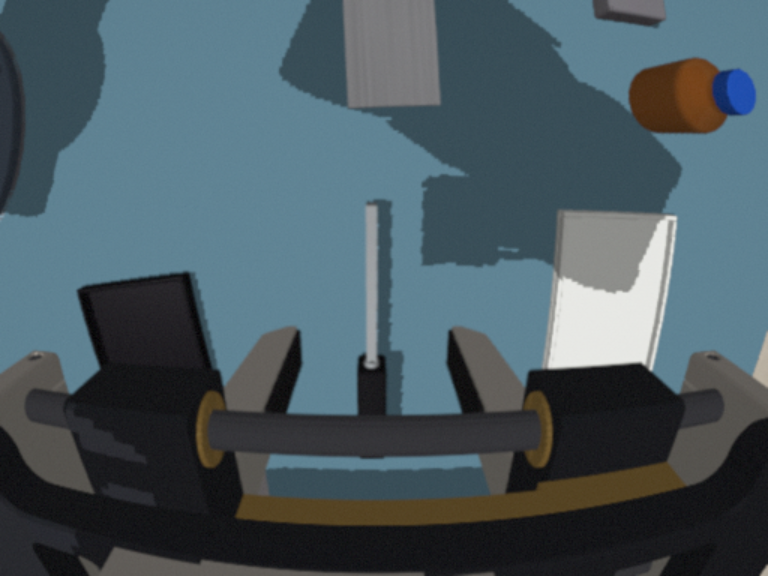

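View pics/t2.png

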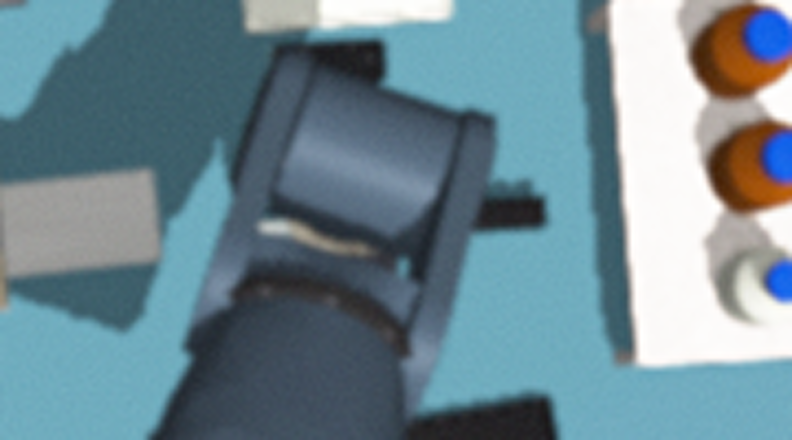

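The wrist view shows the pick standing, with its shank from (372,205) to (371,365) and the handle front at (371,360). The tongue's end edge runs from (349,107) to (440,104).

```bash
cat > shank.py <<'E'
from h import *
def shank(c,x0,x1,y0,y1,z=.026,smax=40,vmin=110):
    hsv=cv2.cvtColor(c['image'],cv2.COLOR_BGR2HSV); m=(hsv[...,1]<smax)&(hsv[...,2]>vmin); P=[]
    for y in range(y0,y1,2):
        xs=[x for x in range(x0,x1) if m[y,x]]
        if len(xs)>2:
            a,b=wonz(c,(xs[0]-.5,y),z),wonz(c,(xs[-1]+.5,y),z); P.append((*((a+b)/2)[:2],np.linalg.norm(b-a),y))
    P=np.array(P); k=np.polyfit(P[:,1],P[:,0],1)
    print("dir",90-np.degrees(np.arctan(k[0])),"first",P[0].round(4),"last",P[-1].round(4)); return k
E
python3 -c "
from shank import *
c=arm.camera('wrist')
k=shank(c,235,262,134,236)
for r in (135,136,137,138,239,240,241,242,243): print(r,c['image'][r,248],c['image'][r,247],wonz(c,(248,r),.026)[:2].round(4))
# tongue
for p in ((349/1.5,106/1.5),(440/1.5,103.5/1.5),(343/1.5,2),(434/1.5,2)): print(wonz(c,p,.006)[:2].round(4))
"
```

```text
dir 93.56811186282778 first [ 4.689e-01 -7.050e-02  7.600e-03  1.380e+02] last [ 4.764e-01 -1.838e-01  8.300e-03  2.340e+02]
135 [127 112  85] [125 112  83] [ 0.4676 -0.0673]
136 [90 82 71] [95 88 76] [ 0.4676 -0.0684]
137 [92 90 88] [95 93 89] [ 0.4677 -0.0695]
138 [129 129 126] [131 129 125] [ 0.4678 -0.0706]
239 [166 165 161] [160 157 154] [ 0.4756 -0.1905]
240 [167 165 161] [162 159 154] [ 0.4757 -0.1919]
241 [164 161 156] [160 157 151] [ 0.4758 -0.1932]
242 [137 135 130] [144 142 138] [ 0.4759 -0.1946]
243 [113 110 108] [129 125 124] [ 0.476  -0.1959]
[0.4455 0.0034]
[0.5138 0.0107]
[0.4352 0.0863]
[0.5044 0.0919]
```

```bash
python3 -c "
from h import *
go([.4781,-.2195,.030],3.57)"
```

```text
tcp [ 0.4705 -0.1094  0.205 ] jaw 3.84 toolx [-1.5e-03  5.0e-04 -1.0e+00] shift [3.499 0.01  2.209] twist 0.033 (turn -0.27 )
```

Call:
send_rows(motion=[[0,0,0.4,0],[0,0,1.0,0],[0,0,1.6,0],[0.2,0,2.1,0],[0.7,0,2.2,0],[1.4,0.01,2.2,0.03],[2.1,0.01,2.2,0.03],[2.7,0.01,2.2,0.03],[3.2,0.01,2.2,0.03],[3.5,0.01,2.2,0.03],[3.5,0.01,2.2,0.03],[3.5,0.01,2.2,0.03]], gripper=60)

```text
clock: 7.8
position: [0.4789, -0.2192, 0.0313]
orientation: [0.484, 0.516, -0.484, 0.515]
wrist_force: [0.2, 0.1, 0.7]
finger_gap: 0.0598
```

Call:
send_rows(motion=[[0,0,0,0],[0,0,0,0],[0,0,0,0],[0,0,0,0],[0,0,0,0],[0,0,0,0]], gripper=0, newtons=40)

```text
clock: 8.4
position: [0.4789, -0.2192, 0.0313]
orientation: [0.484, 0.515, -0.484, 0.516]
wrist_force: [-0.9, 0.4, 2.7]
finger_gap: 0.0235
```

```bash
python3 -c "
from h import *
go([.4781,-.2195,.1],3.57);print(arm.sense()['finger_gap'])"
```

```text
tcp [ 0.4789 -0.2192  0.0313] jaw 3.61 toolx [ 2.e-04 -1.e-04 -1.e+00] shift [-1.373 -0.017  0.004] twist 0.005 (turn -0.04 )
0.02353342241066794
```

```bash
python3 -c "
from h import *
go([.4894,-.0619,.08],6.3)"
```

```text
tcp [ 0.4789 -0.2192  0.0313] jaw 3.61 toolx [ 2.e-04 -1.e-04 -1.e+00] shift [-0.973  0.407 -3.127] twist -0.337 (turn 2.69 )
```

Call:
send_rows(motion=[[-0.2,0,0,0],[-0.5,0,0,0],[-0.8,0,-0.2,0],[-0.97,0.1,-0.6,-0.1],[-0.97,0.2,-1.1,-0.2],[-0.97,0.3,-1.6,-0.3],[-0.97,0.4,-2.1,-0.34],[-0.97,0.4,-2.5,-0.34],[-0.97,0.4,-2.9,-0.34],[-0.97,0.4,-3.13,-0.34],[-0.97,0.4,-3.13,-0.34],[-0.97,0.4,-3.13,-0.34]])

```text
clock: 9.6
position: [0.4892, -0.0621, 0.0799]
orientation: [0.472, 0.527, -0.472, 0.527]
wrist_force: [-0.1, -0.6, -0.4]
finger_gap: 0.0235
```

```bash
python3 -c "
from h import *
go([.4894,-.0619,.08],6.3)
c=arm.camera('wrist');crop(c,120,20,266,256,3,'w3.png')
np.save('w3.npy',c['image'])
import pickle;pickle.dump(c,open('w3.pkl','wb'))
c=arm.camera('scene');crop(c,190,130,250,150,3.2,'s3.png')"
```

```text
tcp [ 0.4892 -0.0621  0.0799] jaw 6.34 toolx [ 4.e-04 -2.e-04 -1.e+00] shift [-0.002  0.004 -0.004] twist 0.005 (turn -0.04 )
```

View pics/w3.png

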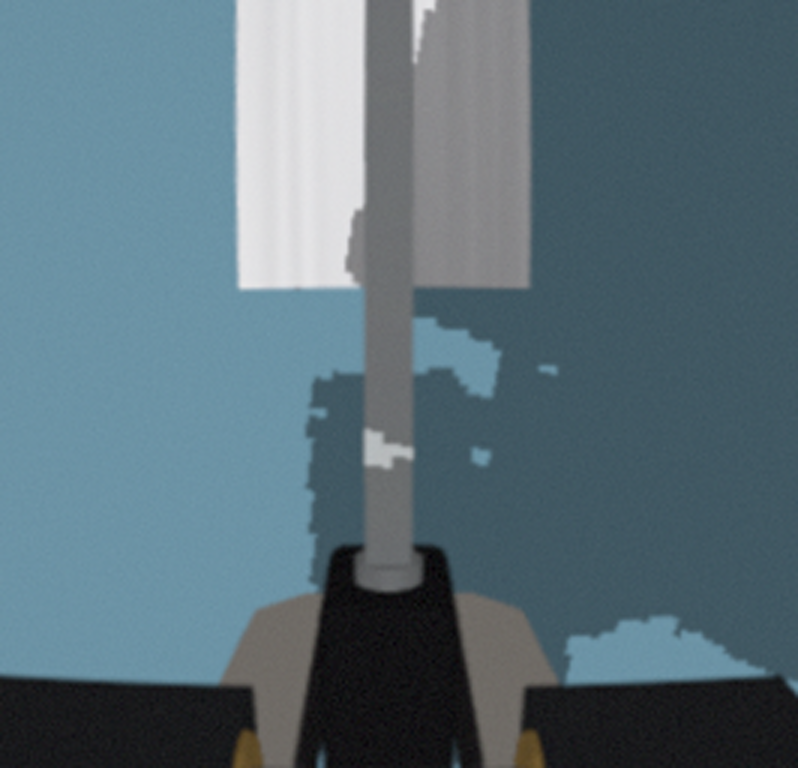

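View pics/s3.png

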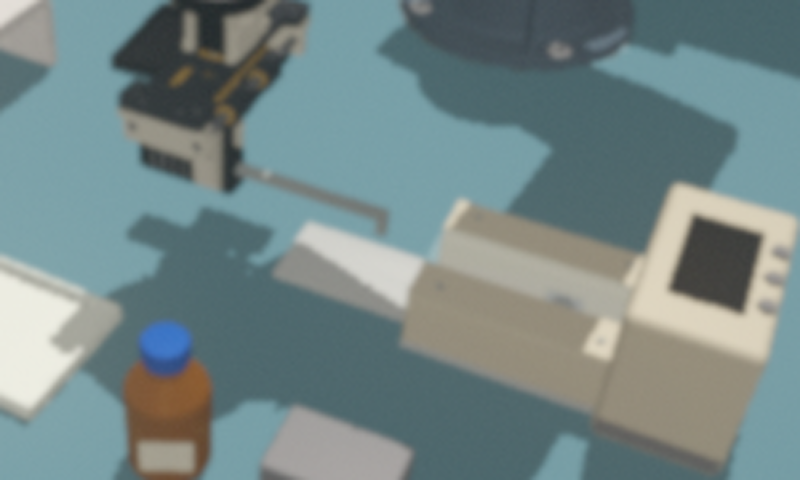

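```bash
python3 -c "
from h import *
import pickle;c=pickle.load(open('w3.pkl','rb'));crop(c,160,0,200,130,4,'w3b.png')"
```

```text
(no output)
```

View pics/w3b.png

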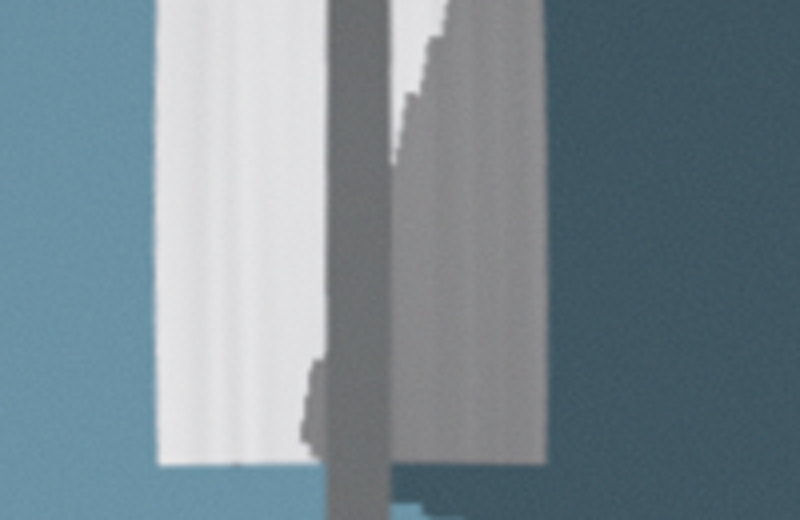

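```bash
python3 -c "
from h import *
import pickle;c=pickle.load(open('w3.pkl','rb'));im=c['image'].astype(int)
def edge(y,x0,x1):  # subpixel strongest gradient
    g=np.abs(np.diff(cv2.GaussianBlur(im.astype(np.float32),(1,5),0)[y,x0:x1].sum(1))); i=g.argmax(); a=max(i-2,0); w=g[a:i+3]; return x0+a+(w*np.arange(len(w))).sum()/w.sum()+.5
T=[];L=[];Rr=[];S=[]
for y in range(6,110,6):
    l,r=edge(y,190,210),edge(y,288,304); a,b=edge(y,237,247),edge(y,253,262)
    pl,pr=wonz(c,(l,y),.006),wonz(c,(r,y),.006); L.append(pl[:2]);Rr.append(pr[:2])
    S.append(((wonz(c,(a,y),.0746)+wonz(c,(b,y),.0746))/2)[:2]); w=np.linalg.norm(wonz(c,(a,y),.0746)-wonz(c,(b,y),.0746))
    if y%24==6: print(y,np.linalg.norm(pl-pr),w)
for n,P in(('L',L),('R',Rr),('S',S)):
    P=np.array(P);k=np.polyfit(P[:,1],P[:,0],1);print(n,'dir',90-np.degrees(np.arctan(k[0])),'x at y=0.05',np.polyval(k,.05),'at .12',np.polyval(k,.12), 'yrange',P[:,1].min(),P[:,1].max())
for X in (200,230,270,290): 
    col=im[105:125,X].sum(1); i=np.abs(np.diff(col)).argmax(); print('end',wonz(c,(X,105+i+.5),.006)[:2])
"
```

```text
6 0.0701610965903614 0.00777796022403636
30 0.07035140867798588 0.008016486662647475
54 0.07037127421131463 0.007932212558284692
78 0.0702523959765811 0.007913178215046763
102 0.07036272642007695 0.008053740216349371
L dir 96.52439042817372 x at y=0.05 0.44100652360390213 at .12 0.43300084420309093 yrange 0.007542956600001283 0.084241210500197
R dir 96.59683445668315 x at y=0.05 0.5117388934912462 at .12 0.5036435363446762 yrange 0.01520854545473655 0.09175737296778824
S dir 95.90367405175037 x at y=0.05 0.4778022077602603 at .12 0.47056387477657224 yrange 0.012301195738811284 0.06406478032068363
end [0.44724306 0.00215405]
end [0.46899009 0.00416548]
end [0.49758226 0.00734362]
end [0.51198751 0.00917602]
```

```bash
python3 -c "
from h import *
c=arm.camera('top'); crop(c,165,180,70,45,11,'t4.png')
o=np.array([.4678,.1247]);u=np.array([-.1143,.9934]);v=np.array([-.9934,-.1143])
f=lambda x,y,z:(lambda p:((p-o)@u,(p-o)@v))(onz(c,(130+x/5.7,160+y/5.7),z)[:2])
print('fin edge z20',f(428,250,.02),'z10',f(428,250,.01)); print('blk outer',f(355,255,.04),f(300,258,.04),'circle',f(333,255,.04)); print('mouth edge',f(512,235,.058),f(505,132,.058),f(520,342,.058))
"
```

```text
fin edge z20 (np.float64(0.04713735445902597), np.float64(0.0013124974106080638)) z10 (np.float64(0.048148691898901724), np.float64(0.0004465051172460167))
blk outer (np.float64(0.08735167707969811), np.float64(0.0012923124638345924)) (np.float64(0.11910449525585347), np.float64(-0.0004695413571638643)) circle (np.float64(0.09999085021856112), np.float64(-0.00010559191534209239))
mouth edge (np.float64(-0.0053282682004018745), np.float64(0.001313730836749661)) (np.float64(-0.007304343108375403), np.float64(-0.05827693083080848)) (np.float64(-0.003706280270112211), np.float64(0.06271172707394314))
```

View pics/t4.png

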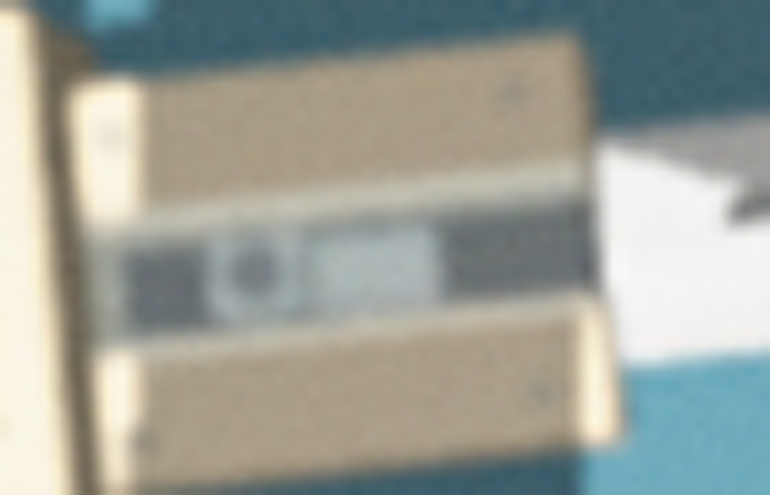

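```bash
python3 -c "
from h import *
c=arm.camera('scene'); crop(c,250,170,80,60,10,'s4.png'); d=np.array([np.cos(np.radians(95.9)),np.sin(np.radians(95.9))])
p=np.array([.4892,-.0621]); 
for L,z in((.146,.0526),(.150,.0526),(.150,.0746),(.142,.0666),(.146-.126,.0746)):
  q=proj(c,[*(p+L*d),z]); print(L,z,q,(q-[250,170])*10)
"
```

```text
0.146 0.0526 [309.02462628 202.83234924] [590.24626277 328.32349243]
0.15 0.0526 [310.50327643 203.32582398] [605.03276426 333.25823979]
0.15 0.0746 [311.29487853 196.64067608] [612.94878529 266.40676084]
0.142 0.0666 [308.02164992 198.11340749] [580.21649924 281.13407492]
0.01999999999999999 0.0746 [264.77926725 181.45616523] [147.79267247 114.56165231]
```

View pics/s4.png

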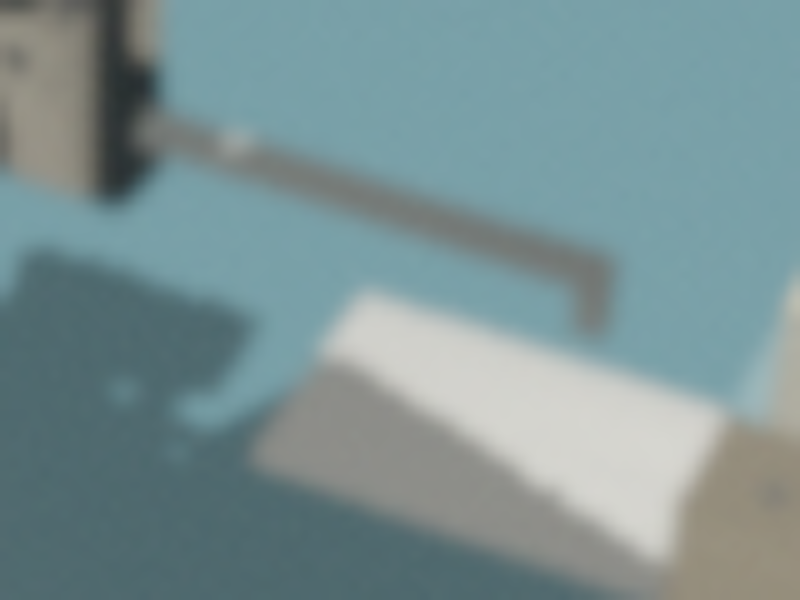

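The hook tip in the scene crop is at (590,330), against a predicted (590,328), so the pick is level. Now I'll align it and lower to entry height.

```bash
python3 -c "
from h import *
o=np.array([.4678,.1247]);u=np.array([-.1143,.9934])
for xh in (-.03,.069): print(o+u*(xh-.146)); go([*(o+u*(xh-.146)),.0533],7.0)
"
```

```text
[ 0.4879168 -0.0501384]
tcp [ 0.4891 -0.0624  0.0796] jaw 6.28 toolx [ 0.e+00 -1.e-04 -1.e+00] shift [ 0.527  0.004 -0.247] twist -0.09 (turn 0.72 )
[0.4766011 0.0482082]
tcp [ 0.4891 -0.0624  0.0796] jaw 6.28 toolx [ 0.e+00 -1.e-04 -1.e+00] shift [ 0.527 -0.006 -2.227] twist -0.09 (turn 0.72 )
```

Call:
send_rows(motion=[[0.15,0,-0.1,-0.05],[0.35,0,-0.2,-0.09],[0.53,0,-0.3,-0.09],[0.53,0,-0.5,-0.09],[0.53,0,-0.7,-0.09],[0.53,0,-0.9,-0.09],[0.53,0,-0.9,-0.09]])

```text
clock: 10.5
position: [0.484, -0.0157, 0.0534]
orientation: [0.468, 0.53, -0.468, 0.53]
wrist_force: [-0.5, -1.2, -1.0]
finger_gap: 0.0242
```

```bash
python3 -c "
from h import *
o=np.array([.4678,.1247]);u=np.array([-.1143,.9934])
go([*(o+u*(.069-.146)),.0533],7.0)
c=arm.camera('wrist');crop(c,160,0,200,130,4,'w5.png')
c=arm.camera('scene');crop(c,260,160,120,90,6.5,'s5.png')
"
```

```text
tcp [ 0.484  -0.0157  0.0534] jaw 7.13 toolx [ 2.e-04  1.e-04 -1.e+00] shift [ 1.000e-03  1.200e-02 -1.287e+00] twist 0.016 (turn -0.13 )
```

View pics/w5.png

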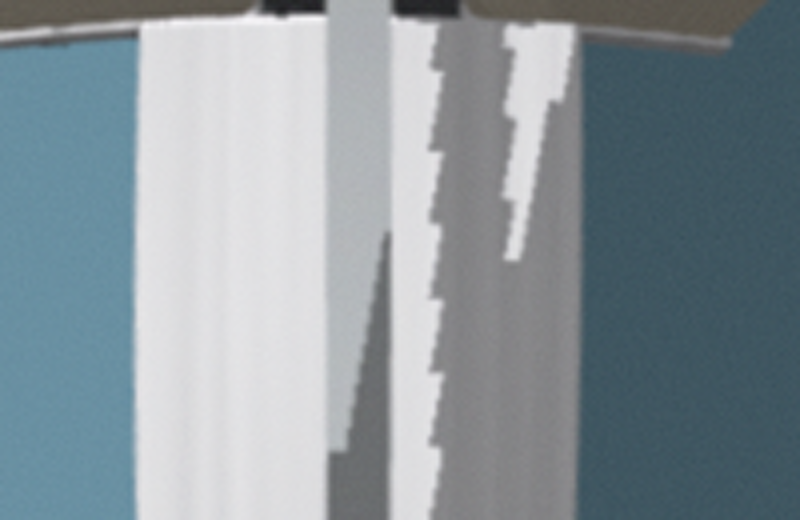

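View pics/s5.png

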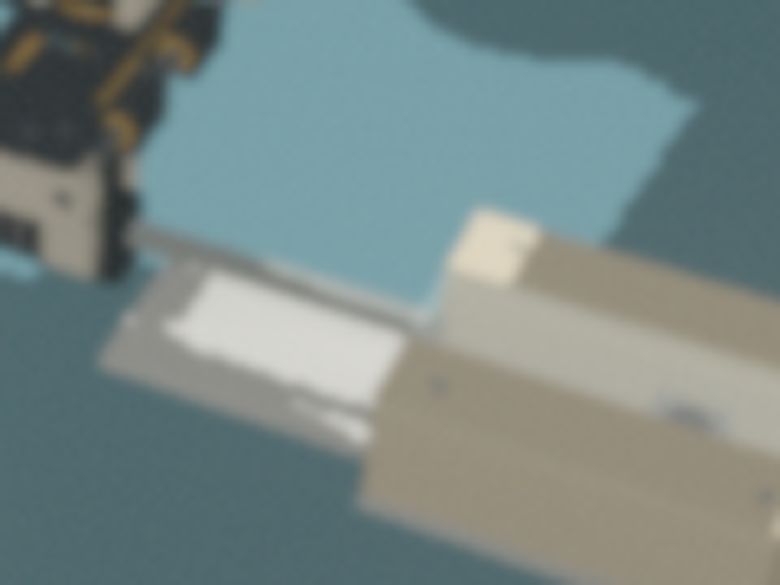

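The wrist view shows the shank at (358,20), centred between the slot walls at 262 and 458. Sliding in over the fin.

Call:
send_rows(motion=[[0,0,-0.1,0.01],[0,0,-0.3,0.01],[0,0,-0.5,0.01],[0,0.01,-0.7,0.01],[0,0.01,-0.9,0.01],[0,0.01,-1.1,0.01],[0,0.01,-1.25,0.01],[0,0.01,-1.29,0.01],[0,0.01,-1.29,0.01]])

```text
clock: 11.5
position: [0.4766, 0.0473, 0.0531]
orientation: [0.469, 0.53, -0.469, 0.53]
wrist_force: [1.0, 0.2, -1.4]
finger_gap: 0.0238
```

```bash
python3 -c "
from h import *
o=np.array([.4678,.1247]);u=np.array([-.1143,.9934])
go([*(o+u*(.069-.146)),.0533],7.0); s=arm.sense();print(s['wrist_force'])
c=arm.camera('top');crop(c,165,180,70,45,11,'t6.png')
for L,z in((.15,.048),(.146,.026),(.142,.026)): q=proj(c,[*(s['position'][:2]+u*L),z]); print(q,(q-[165,180])*11)
c=arm.camera('wrist');crop(c,160,0,200,130,4,'w6.png')
"
```

```text
tcp [0.4766 0.0473 0.0531] jaw 7.0 toolx [-0.e+00 -1.e-04 -1.e+00] shift [-0.004  0.002 -0.017] twist 0.0 (turn -0.0 )
[ 0.96131931  0.24681323 -1.41938692]
[196.54030368 203.69355795] [346.94334049 260.62913745]
[198.57849637 204.05825565] [369.36346008 264.64081219]
[199.77546765 203.92654992] [382.5301441  263.19204907]
```

View pics/t6.png

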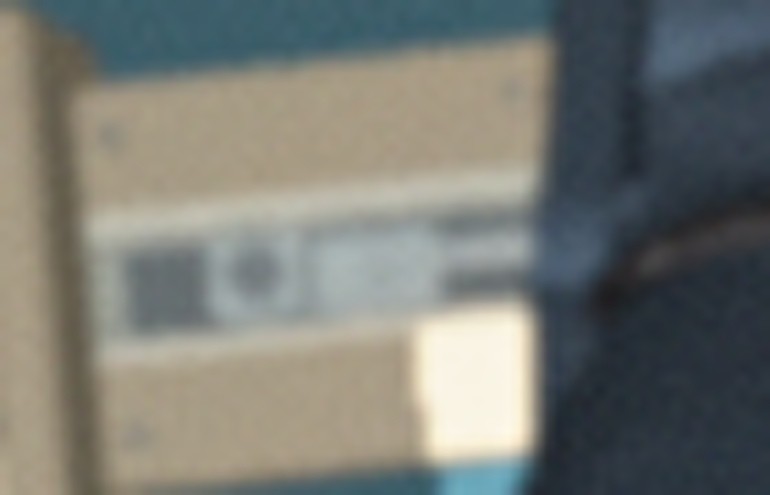

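View pics/w6.png

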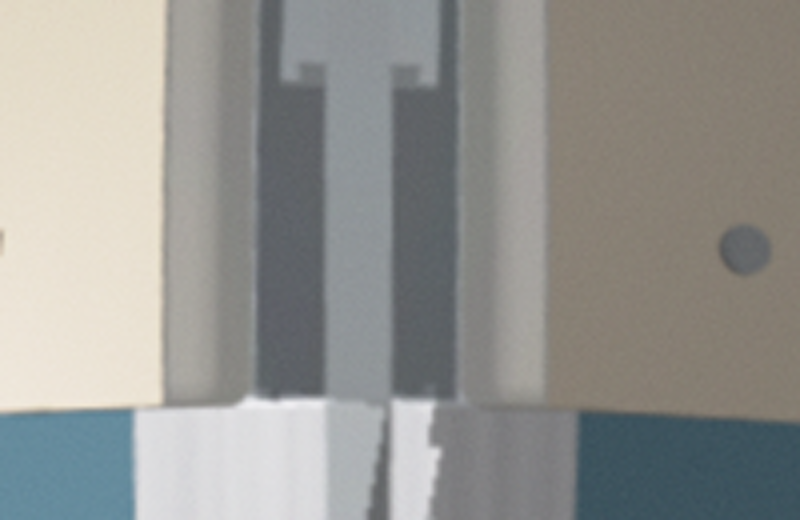

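The wrist view now shows the carrier through the cover: its plate end at row 86, fin at about rows 62–80, and mouth at row 400. The shank passes over the middle of the fin.

```bash
python3 -c "
from h import *
o=np.array([.4678,.1247]);u=np.array([-.1143,.9934]);v=np.array([-.9934,-.1143])
c=arm.camera('wrist')
f=lambda x,y,z:(lambda p:(((p-o)@u).round(4),((p-o)@v).round(4)))(wonz(c,(160+x/4,y/4),z)[:2])
print('plate end',f(300,86,.010),f(420,86,.010),'fin front top',f(310,79,.02),f(310,63,.02),f(410,63,.02)); print('mouth',f(290,400,.006),f(420,402,.006),'wall',f(258,200,.006),f(458,200,.006))
"
```

```text
plate end (np.float64(0.0508), np.float64(0.0086)) (np.float64(0.0509), np.float64(-0.0098)) fin front top (np.float64(0.0491), np.float64(0.0067)) (np.float64(0.0516), np.float64(0.0067)) (np.float64(0.0517), np.float64(-0.0078))
mouth (np.float64(0.0007), np.float64(0.0101)) (np.float64(0.0006), np.float64(-0.0103)) wall (np.float64(0.0329), np.float64(0.0152)) (np.float64(0.0331), np.float64(-0.016))
```

Call:
send_rows(motion=[[0.06,0,-0.02,0],[0.12,0,-0.04,0],[0.18,0,-0.04,0],[0.23,0,-0.04,0],[0.26,0,-0.04,0],[0.26,0,-0.04,0],[0.26,0,-0.04,0]])

```text
clock: 12.35
position: [0.4764, 0.049, 0.0401]
orientation: [0.469, 0.529, -0.469, 0.529]
wrist_force: [0.3, -0.3, -0.5]
finger_gap: 0.024
```

```bash
python3 -c "
from h import *
o=np.array([.4678,.1247]);u=np.array([-.1143,.9934])
s=arm.sense();print(s['wrist_force'],s['ft_torque'],'xh',(s['position'][:2]-o)@u+.146)
go([*(o+u*(.062-.146)),.0398],7.0)
"
```

```text
[ 0.29182808 -0.34318786 -0.51438731] [-0.08975491  0.05980146  0.05686616] xh 0.06985294770118641
tcp [0.4764 0.049  0.0401] jaw 6.97 toolx [-0. -0. -1.] shift [0.007 0.001 0.157] twist -0.004 (turn 0.03 )
```

Call:
send_rows(motion=[[0,0,0.08,0],[0,0,0.16,0],[0,0,0.22,0],[0,0,0.28,0],[0,0,0.38,0],[0,0,0.5,0],[0,0,0.6,0],[0,0,0.7,0],[0,0,0.8,0],[0,0,0.8,0]])

```text
clock: 13.35
position: [0.4814, 0.0087, 0.0401]
orientation: [0.469, 0.529, -0.469, 0.529]
wrist_force: [-0.2, 0.4, -0.3]
finger_gap: 0.0234
```

```bash
python3 -c "
from h import *
o=np.array([.4678,.1247]);u=np.array([-.1143,.9934])
s=arm.sense();print(s['wrist_force'],s['ft_torque'],'xh',(s['position'][:2]-o)@u+.146)
go([*(o+u*(-.079-.146)),.0398],7.0)
c=arm.camera('wrist');crop(c,160,0,200,130,4,'w7.png')
"
```

```text
[-0.17014677  0.42861812 -0.26246255] [-0.09495824  0.02534737  0.05481859] xh 0.02924384868649839
tcp [0.4814 0.0087 0.0401] jaw 6.93 toolx [ 1.e-04 -1.e-04 -1.e+00] shift [ 0.007 -0.018  2.164] twist -0.008 (turn 0.07 )
```

View pics/w7.png

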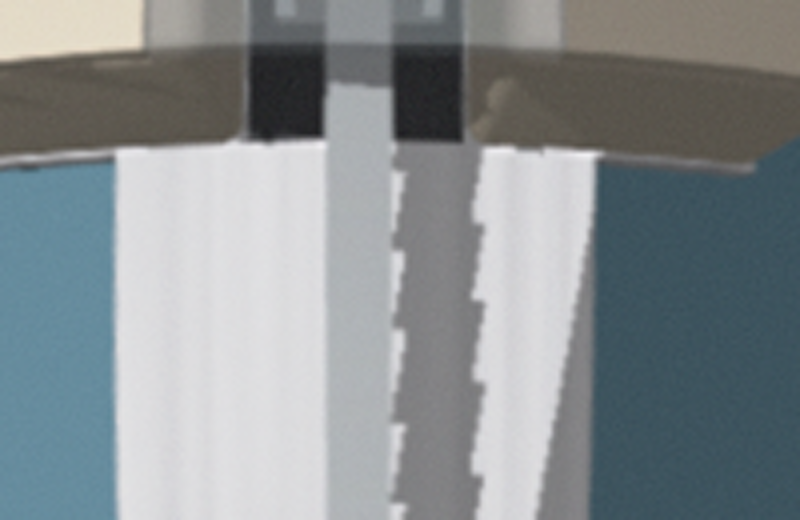

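The carrier end is moving with the hook, at row 18 just inside the mouth. Continuing the pull.

Call:
send_rows(motion=[[0,0,0.1,0],[0,0,0.3,0],[0,0,0.5,0],[0,-0.01,0.7,0],[0,-0.01,0.9,0],[0,-0.01,1.1,0],[0,-0.01,1.3,0],[0,-0.02,1.5,0],[0,-0.02,1.7,0],[0,-0.02,1.9,0],[0,-0.02,2.08,0],[0,-0.02,2.16,0]])

```text
clock: 14.6
position: [0.4935, -0.0989, 0.0401]
orientation: [0.469, 0.529, -0.469, 0.529]
wrist_force: [0.3, 0.6, -0.6]
finger_gap: 0.0234
```

```bash
python3 -c "
from h import *
o=np.array([.4678,.1247]);u=np.array([-.1143,.9934])
s=arm.sense();print(s['wrist_force'],s['ft_torque'],'xh',(s['position'][:2]-o)@u+.146)
c=arm.camera('wrist');crop(c,160,0,200,130,4,'w8.png')
c=arm.camera('scene');crop(c,240,160,140,90,5.7,'s8.png')
"
```

```text
[ 0.26831221  0.57684838 -0.62218706] [-0.01006122  0.03069149 -0.04095691] xh -0.07906297680579236
```

View pics/w8.png

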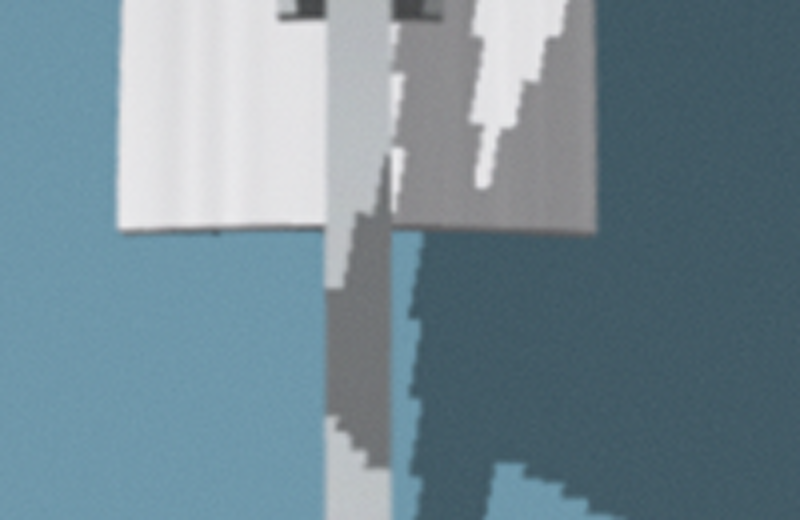

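View pics/s8.png

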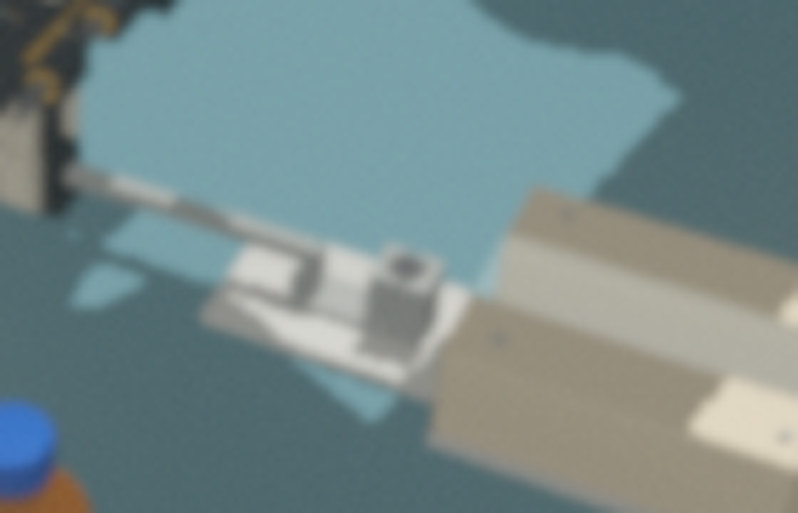

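The carrier is fully out: in the scene crop the block is at (400,300) on the tongue, clear of the mouth, with the hook behind the fin at (310,280). Next I'll unhook and carry the pick back.

```bash
python3 -c "
from h import *
o=np.array([.4678,.1247]);u=np.array([-.1143,.9934]);v=np.array([-.9934,-.1143])
c=arm.camera('wrist')
f=lambda x,y,z:(lambda p:(((p-o)@u).round(4),((p-o)@v).round(4)))(wonz(c,(160+x/4,y/4),z)[:2])
print('plate end',f(300,17,.010),f(278,17,.01),f(442,17,.010),'tongue end',f(220,230,.006))
go([.478,-.22,.0315],7.0)
"
```

```text
plate end (np.float64(-0.0883), np.float64(0.008)) (np.float64(-0.0882), np.float64(0.0112)) (np.float64(-0.088), np.float64(-0.0123)) tongue end (np.float64(-0.1202), np.float64(0.0196))
tcp [ 0.4933 -0.0981  0.0401] jaw 6.95 toolx [-0.  0. -1.] shift [ 0.172 -0.599  2.382] twist -0.007 (turn 0.05 )
```

Call:
send_rows(motion=[[0,0,-0.04,0],[0,0,-0.08,0],[-0.2,0,-0.08,0],[-0.5,0,-0.08,0],[-0.8,0,-0.08,0],[-1.0,0,0,0],[-1.0,0,0.3,0],[-1.0,0,0.7,0],[-1.0,0,1.1,0],[-1.0,0,1.5,0],[-1.0,0,1.5,0]])

```text
clock: 15.85
position: [0.5026, -0.175, 0.0897]
orientation: [0.469, 0.529, -0.469, 0.529]
wrist_force: [-0.6, -0.2, -1.1]
finger_gap: 0.0237
```

```bash
python3 -c "
from h import *
go([.478,-.22,.0318],7.0)
c=arm.camera('scene');crop(c,190,120,190,130,4.2,'s9.png')
"
```

```text
tcp [ 0.5026 -0.175   0.0897] jaw 6.84 toolx [ 3.e-04 -4.e-04 -1.e+00] shift [ 1.159 -0.595  0.834] twist -0.02 (turn 0.16 )
```

View pics/s9.png

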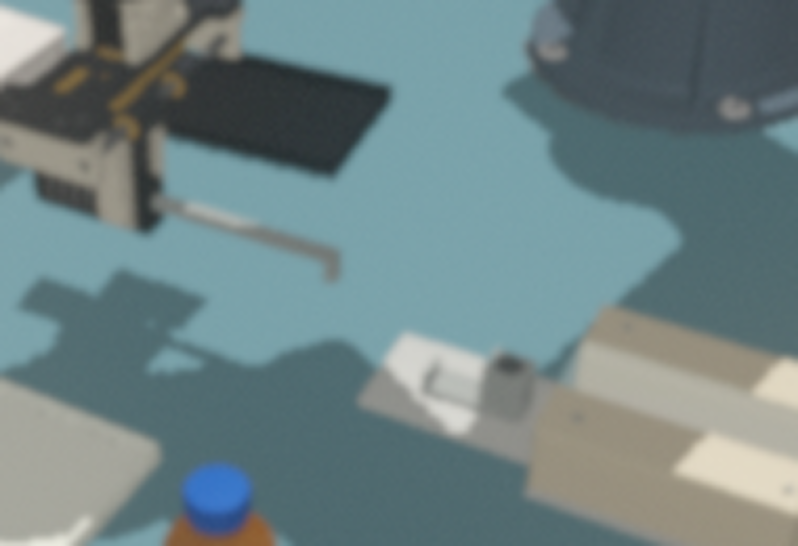

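The carrier stays on the tongue: the plate end reads x = -88 mm, so the block is at -36 mm. Setting the pick down.

Call:
send_rows(motion=[[0,-0.3,0.4,0],[0.1,-0.59,0.83,0],[0.5,-0.59,0.83,0],[0.8,-0.59,0.83,0],[1.0,-0.59,0.83,0],[1.1,-0.59,0.83,0],[1.15,-0.59,0.83,0],[1.16,-0.59,0.83,0],[1.16,-0.59,0.83,0],[1.16,-0.59,0.83,0]])

```text
clock: 16.9
position: [0.4784, -0.2173, 0.0326]
orientation: [0.469, 0.529, -0.469, 0.53]
wrist_force: [0.2, -0.3, -1.2]
finger_gap: 0.0236
```

```bash
python3 -c "
from h import *
go([.478,-.22,.0313],7.0); print(arm.sense()['wrist_force'])
"
```

```text
tcp [ 0.4784 -0.2173  0.0326] jaw 6.97 toolx [ 6.e-04 -4.e-04 -1.e+00] shift [ 0.026 -0.015  0.053] twist -0.003 (turn 0.03 )
[ 0.20868774 -0.31940673 -1.20568491]
```

Lower the last 1.3 mm, release, and rise.

Call:
send_rows(motion=[[0.015,0,0,0],[0.026,0,0,0],[0.026,0,0,0],[0.026,0,0,0]])

```text
clock: 17.3
position: [0.4784, -0.2173, 0.0313]
orientation: [0.469, 0.529, -0.469, 0.53]
wrist_force: [-1.3, 0.6, 4.2]
finger_gap: 0.0242
```

Call:
send_rows(motion=[[0,0,0,0],[0,0,0,0],[0,0,0,0],[0,0,0,0],[0,0,0,0],[-0.3,0,0,0],[-0.8,0,0,0],[-1.5,0,0,0],[-2.3,0,0,0],[-2.8,0,0,0],[-3.0,0,0,0],[-3.0,0,0,0]], gripper=60)

```text
clock: 18.5
position: [0.4786, -0.2174, 0.1822]
orientation: [0.469, 0.529, -0.469, 0.53]
wrist_force: [0.3, -0.1, -0.3]
finger_gap: 0.0599
```

```bash
python3 -c "
from h import *
o=np.array([.4678,.1247]);u=np.array([-.1143,.9934])
go([*(o+u*-.036),.18],6.56)
c=arm.camera('wrist');cv2.imwrite('pics/w10.png',cv2.resize(c['image'],None,fx=1.5,fy=1.5))
c=arm.camera('scene');crop(c,100,90,240,150,3.3,'s10.png')
"
```

```text
tcp [ 0.4786 -0.2174  0.1822] jaw 6.97 toolx [ 0.0022 -0.0012 -1.    ] shift [ 0.036  0.611 -6.098] twist 0.051 (turn -0.41 )
```

View pics/w10.png

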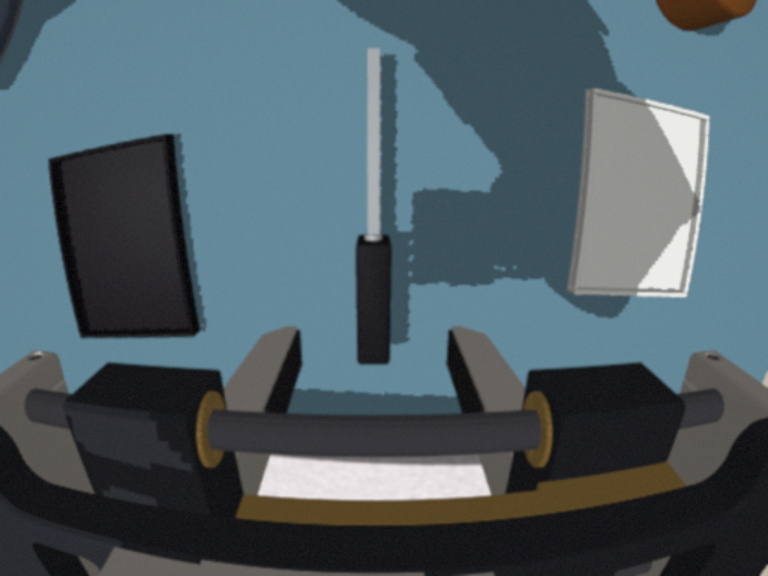

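View pics/s10.png

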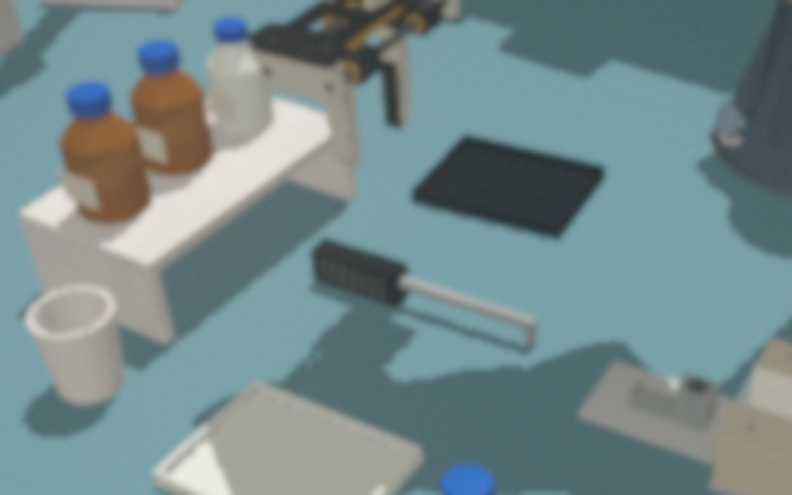

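The pick stands free, with its handle at (373,300). The white tray's rim corners are at (590,90), (709,117), (686,296) and (570,291). Moving over the carrier.

Call:
send_rows(motion=[[0,0.1,-0.5,0],[0,0.2,-1.2,0],[0,0.2,-2.0,0],[0,0.3,-2.8,0],[0,0.3,-3.5,0.03],[0,0.3,-4.0,0.05],[0,0.3,-4.0,0.05]])

```text
clock: 19.3
position: [0.4677, -0.0146, 0.1794]
orientation: [0.469, 0.529, -0.47, 0.527]
wrist_force: [-0.3, -0.6, -0.2]
finger_gap: 0.06
```

```bash
python3 -c "
from h import *
o=np.array([.4678,.1247]);u=np.array([-.1143,.9934])
go([*(o+u*-.036),.18],6.56)
c=arm.camera('wrist');crop(c,120,0,266,256,3,'w11.png')
"
```

```text
tcp [ 0.4677 -0.0146  0.1794] jaw 6.72 toolx [-3.1e-03  7.0e-04 -1.0e+00] shift [-0.011  0.327 -2.047] twist 0.02 (turn -0.16 )
```

View pics/w11.png

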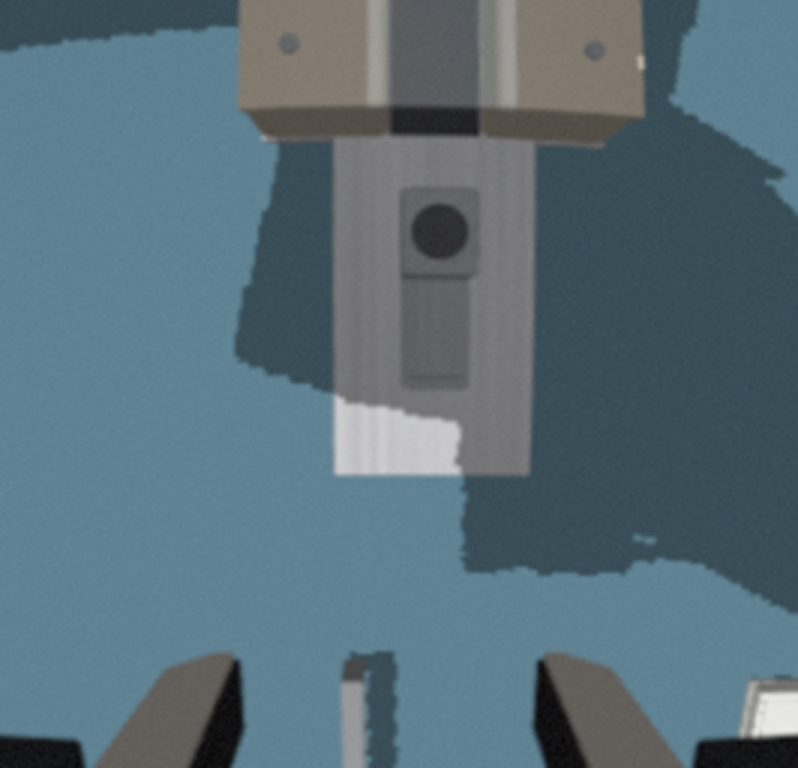

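```bash
python3 -c "
from h import *
o=np.array([.4678,.1247]);u=np.array([-.1143,.9934]);v=np.array([-.9934,-.1143])
c=arm.camera('wrist')
W=lambda x,y,z:wonz(c,(120+x/3,y/3),z)[:2]
for n,x,y,z in(('circ',440,231,.04),('a',402,188,.04),('b',478,188,.04),('c',478,273,.04),('d',402,275,.04),('p1',401,388,.01),('p2',468,388,.01),('mouth',430,137,.006),('tend',430,474,.006)):
  p=W(x,y,z);print(n,p.round(4),((p-o)@u).round(4),((p-o)@v).round(4))
"
```

```text
circ [0.4731 0.0872] -0.0378 -0.0009
a [0.4598 0.0994] -0.0242 0.0109
b [0.4832 0.1025] -0.0238 -0.0127
c [0.4864 0.0756] -0.0509 -0.0129
d [0.463  0.0719] -0.0519 0.0108
p1 [0.4676 0.0338] -0.0903 0.0106
p2 [0.4908 0.0367] -0.0901 -0.0128
mouth [0.4672 0.1236] -0.001 0.0007
tend [0.4817 0.0039] -0.1216 -0.0
```

```bash
python3 -c "
from h import *
go([.4731,.087,.036],6.6)
"
```

```text
tcp [ 0.4684 -0.0168  0.1798] jaw 6.63 toolx [-1.9e-03  1.0e-04 -1.0e+00] shift [ 2.877  0.338 -2.05 ] twist 0.004 (turn -0.03 )
```

Call:
send_rows(motion=[[0.2,0.1,-0.4,0],[0.4,0.2,-1.0,0],[0.6,0.3,-1.5,0],[0.8,0.34,-1.9,0],[1.0,0.34,-2.05,0],[1.2,0.34,-2.05,0],[1.3,0.34,-2.05,0],[1.4,0.34,-2.05,0],[1.4,0.34,-2.05,0],[1.4,0.34,-2.05,0]], gripper=46)

```text
clock: 20.4
position: [0.4742, 0.0865, 0.111]
orientation: [0.471, 0.528, -0.471, 0.528]
wrist_force: [-0.5, 0.4, 1.0]
finger_gap: 0.0459
```

```bash
python3 -c "
from h import *
go([.4731,.087,.036],6.6)
"
```

```text
tcp [0.4742 0.0865 0.111 ] jaw 6.53 toolx [ 3.e-04 -0.e+00 -1.e+00] shift [ 1.5   -0.02  -0.013] twist -0.008 (turn 0.07 )
```

Call:
send_rows(motion=[[0.2,-0.02,-0.01,0],[0.5,-0.02,-0.01,0],[0.8,-0.02,-0.01,0],[1.1,-0.02,-0.01,0],[1.35,-0.02,-0.01,0],[1.47,-0.02,-0.01,0],[1.5,-0.02,-0.01,0],[1.5,-0.02,-0.01,0]])

```text
clock: 21.2
position: [0.4731, 0.0873, 0.0359]
orientation: [0.471, 0.528, -0.47, 0.528]
wrist_force: [-0.7, -0.5, -0.4]
finger_gap: 0.0459
```

Call:
send_rows(motion=[[0,0,0,0],[0,0,0,0],[0,0,0,0],[0,0,0,0],[0,0,0,0]], gripper=0, newtons=30)

```text
clock: 21.7
position: [0.473, 0.0873, 0.0361]
orientation: [0.471, 0.528, -0.47, 0.528]
wrist_force: [-1.3, 0.5, 3.7]
finger_gap: 0.0239
```

```bash
python3 -c "
from h import *
s=arm.sense();go(s['position']);print(s['wrist_force'],s['finger_gap'])
c=arm.camera('scene');crop(c,240,160,140,90,5.7,'s12.png')
"
```

```text
tcp [0.473  0.0873 0.0361] jaw 6.57 toolx [ 3.e-04  0.e+00 -1.e+00] shift [0. 0. 0.] 
[-1.29478507  0.4920245   3.73437862] 0.02389639936490532
```

View pics/s12.png

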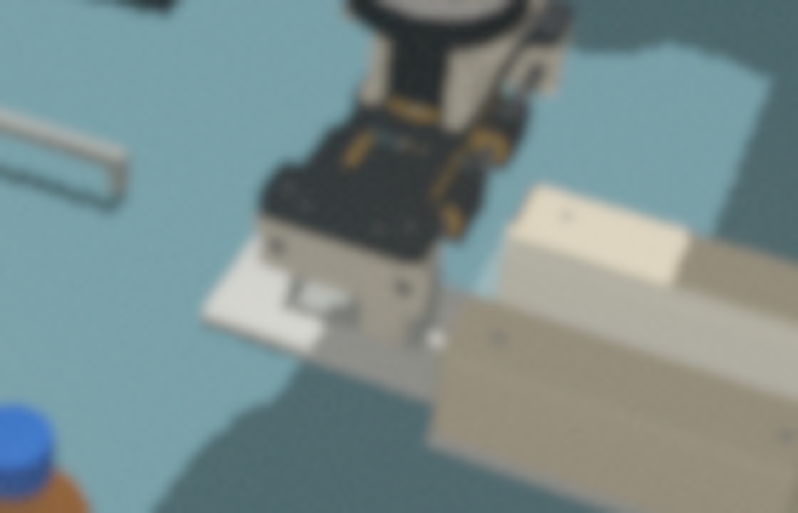

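```bash
python3 -c "
from h import *
go([.478,-.12,.11],5.2);go([.688,-.12,.11],5.2)
"
```

```text
tcp [0.473  0.0873 0.0361] jaw 6.57 toolx [ 2.e-04  0.e+00 -1.e+00] shift [-1.478 -0.375  4.13 ] twist 0.171 (turn -1.37 )
tcp [0.473  0.0873 0.0361] jaw 6.57 toolx [ 2.e-04  0.e+00 -1.e+00] shift [-1.477  3.797  4.611] twist 0.171 (turn -1.37 )
```

Call:
send_rows(motion=[[-0.15,0,0,0],[-0.4,0,0,0],[-0.8,0,0.1,0],[-1.2,0,0.4,0],[-1.45,-0.05,0.9,0.1],[-1.48,-0.1,1.5,0.17],[-1.48,-0.2,2.2,0.17],[-1.48,-0.2,2.9,0.17],[-1.48,-0.3,3.5,0.17],[-1.48,-0.37,3.9,0.17],[-1.48,-0.37,4.13,0.17],[-1.48,-0.37,4.13,0.17]])

```text
clock: 22.95
position: [0.4785, -0.1208, 0.1105]
orientation: [0.477, 0.522, -0.477, 0.522]
wrist_force: [0.7, -0.7, -0.2]
finger_gap: 0.0243
```

```bash
python3 -c "
from h import *
go([.688,-.12,.11],5.2);print(arm.sense()['finger_gap'])
c=arm.camera('scene');crop(c,120,120,200,150,4,'s13.png')
c=arm.camera('wrist');cv2.imwrite('pics/w13.png',cv2.resize(c['image'],None,fx=1.5,fy=1.5))
"
```

```text
tcp [ 0.4785 -0.1208  0.1105] jaw 5.12 toolx [ 9.e-04 -3.e-04 -1.e+00] shift [0.013 4.174 0.358] twist -0.009 (turn 0.08 )
0.02429632433537072
```

View pics/s13.png

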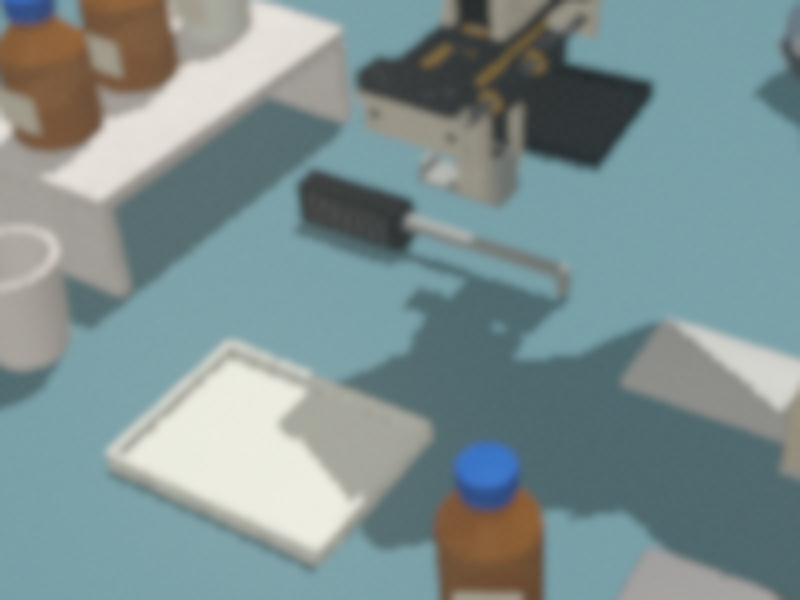

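View pics/w13.png

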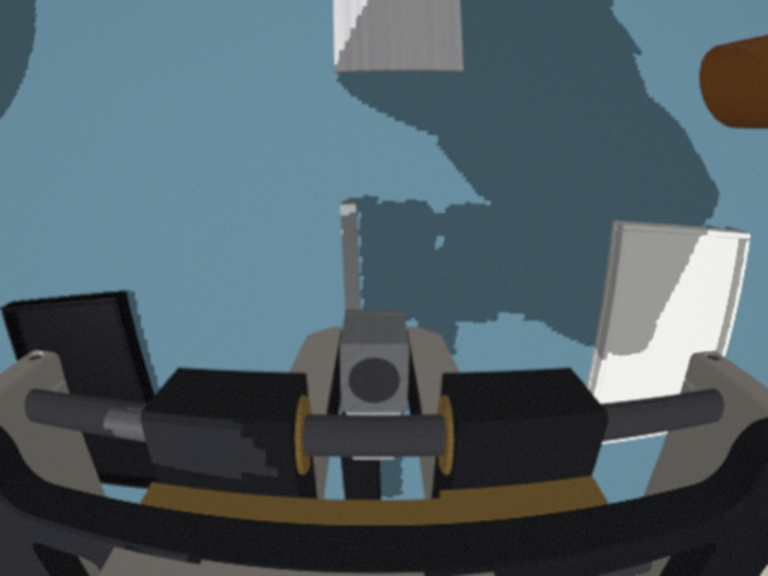

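```bash
python3 -c "
from h import *
c=arm.camera('scene')
P=np.array([onz(c,(120+x/4,120+y/4),.014) for x,y in((231,341),(433,428),(315,562),(108,455))]);print(P.round(4),P.mean(0),np.linalg.norm(P-np.roll(P,1,0),axis=1))
w=arm.camera('wrist')
for x,y in((613,222),(749,235)): print(wonz(w,(x/1.5,y/1.5),.014))
"
```

```text
[[ 0.6376 -0.2195  0.014 ]
 [ 0.6271 -0.0582  0.014 ]
 [ 0.7499 -0.0477  0.014 ]
 [ 0.757  -0.2082  0.014 ]] [ 0.6928994 -0.1334147  0.014    ] [0.11997122 0.16170462 0.12329204 0.16067342]
[ 0.61655969 -0.0620722   0.014     ]
[ 0.74190834 -0.05326026  0.014     ]
```

Call:
send_rows(motion=[[0,0.3,0.05,0],[0,0.8,0.1,0],[0,1.4,0.2,0],[0,2.0,0.2,0],[0,2.6,0.3,0],[0,3.2,0.32,0],[0,3.7,0.32,0],[0,4.0,0.32,0],[0,4.16,0.32,0],[0,4.16,0.32,0],[0,4.16,0.32,0]])

```text
clock: 24.25
position: [0.6861, -0.1166, 0.1096]
orientation: [0.476, 0.523, -0.477, 0.522]
wrist_force: [0.1, 0.4, 0.1]
finger_gap: 0.0241
```

```bash
python3 -c "
from h import *
go([.6875,-.118,.0343],5.2);print(arm.sense()['finger_gap'])
c=arm.camera('scene');crop(c,120,120,200,150,4,'s14.png')
"
```

```text
tcp [ 0.6861 -0.1166  0.1096] jaw 5.23 toolx [-8.e-04  1.e-04 -1.e+00] shift [1.507 0.026 0.03 ] twist 0.004 (turn -0.03 )
0.024077399920413578
```

View pics/s14.png

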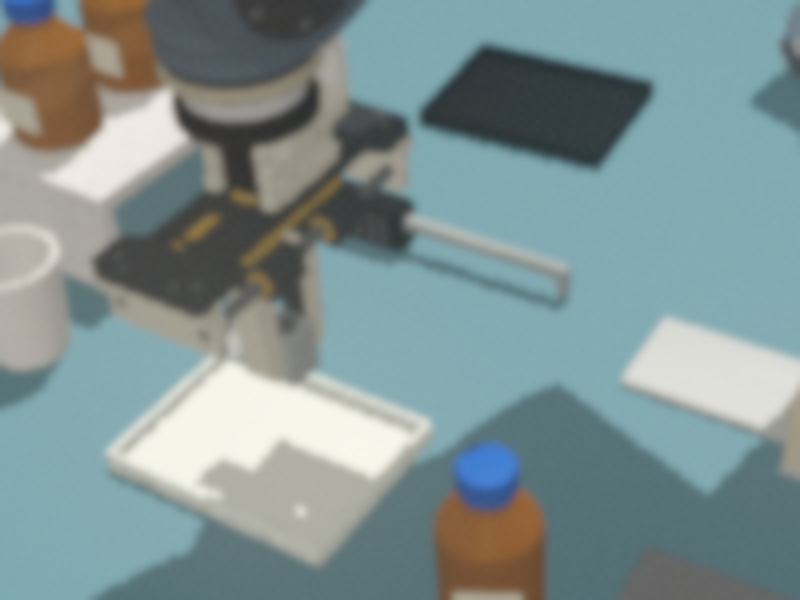

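Carrier is above the tray with clearance all round; now descending.

Call:
send_rows(motion=[[0.2,0.03,0.02,0],[0.5,0.03,0.03,0],[0.8,0.03,0.03,0],[1.1,0.03,0.03,0],[1.3,0.03,0.03,0],[1.4,0.03,0.03,0],[1.45,0.03,0.03,0],[1.48,0.03,0.03,0],[1.49,0.03,0.03,0],[1.5,0.03,0.03,0],[1.5,0.03,0.03,0]])

```text
clock: 25.4
position: [0.6885, -0.1184, 0.0352]
orientation: [0.477, 0.522, -0.477, 0.522]
wrist_force: [0.3, -0.3, -0.3]
finger_gap: 0.024
```

```bash
python3 -c "
from h import *
s=arm.sense();go([.6875,-.118,.0341],5.2);print(s['finger_gap'],s['wrist_force'])
c=arm.camera('scene');crop(c,120,170,150,110,5,'s15.png')
"
```

```text
tcp [ 0.6885 -0.1184  0.0352] jaw 5.21 toolx [ 5.e-04 -1.e-04 -1.e+00] shift [ 0.022 -0.02  -0.01 ] twist 0.001 (turn -0.01 )
0.0239990643884519 [ 0.27363528 -0.34481616 -0.29563877]
```

View pics/s15.png

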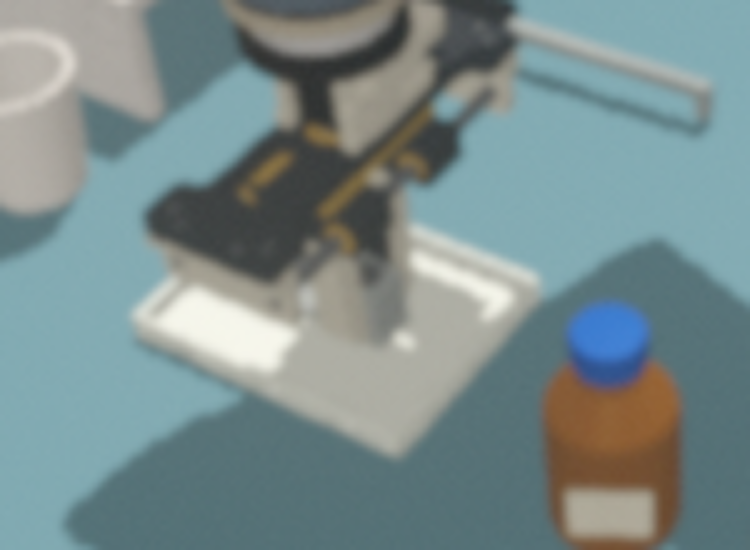

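The fingers and carrier are inside the tray walls. Lower the last 1 mm, open to 45, and rise.

Call:
send_rows(motion=[[0.01,0,0,0],[0.02,0,0,0],[0.025,0,0,0],[0.025,0,0,0]])

```text
clock: 25.85
position: [0.6885, -0.1184, 0.0342]
orientation: [0.477, 0.522, -0.477, 0.522]
wrist_force: [-3.3, 0.6, 4.8]
finger_gap: 0.0238
```

Call:
send_rows(motion=[[0,0,0,0],[0,0,0,0],[0,0,0,0],[0,0,0,0],[0,0,0,0],[-0.2,0,0,0],[-0.6,0,0,0],[-1.2,0,0,0],[-1.9,0,0,0],[-2.6,0,0,0],[-3.0,0,0,0],[-3.0,0,0,0]], gripper=45)

```text
clock: 27.05
position: [0.6897, -0.1187, 0.1878]
orientation: [0.478, 0.52, -0.476, 0.524]
wrist_force: [-0.1, -0.5, -0.4]
finger_gap: 0.0451
```

Call:
send_rows(motion=[[0,-0.3,-0.3,0],[0,-0.9,-0.9,0],[0,-1.6,-1.4,0],[0,-2.4,-1.8,0],[0,-3.2,-2.2,0],[0,-4.0,-2.6,0],[0,-4.5,-3.0,0],[0,-4.5,-3.0,0],[0,-4.5,-3.0,0]])

```text
clock: 27.95
position: [0.4507, 0.0107, 0.1834]
orientation: [0.477, 0.522, -0.477, 0.522]
wrist_force: [0.7, -0.8, 0.4]
finger_gap: 0.0447
```

```bash
python3 -c "
from h import *
s=arm.sense();print(s['clock'],s['position'],s['qvel'].round(4))
c=arm.camera('scene');crop(c,90,90,240,190,3.3,'s16.png')
c=arm.camera('top');crop(c,190,100,220,130,3.6,'t16.png')
"
```

```text
27.95 [0.45067971 0.01070838 0.18343142] [-0.0151  0.0225 -0.0357 -0.0022  0.0028 -0.0029]
```

View pics/s16.png

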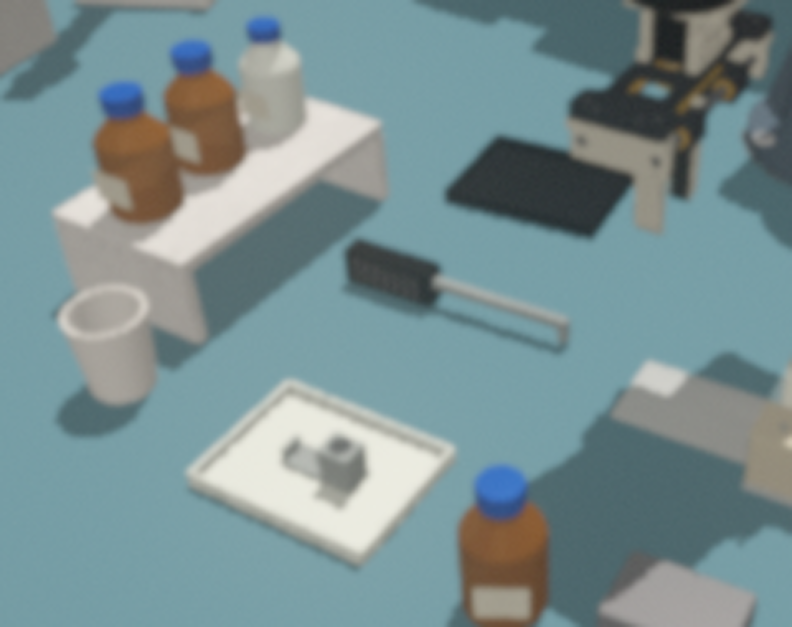

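View pics/t16.png

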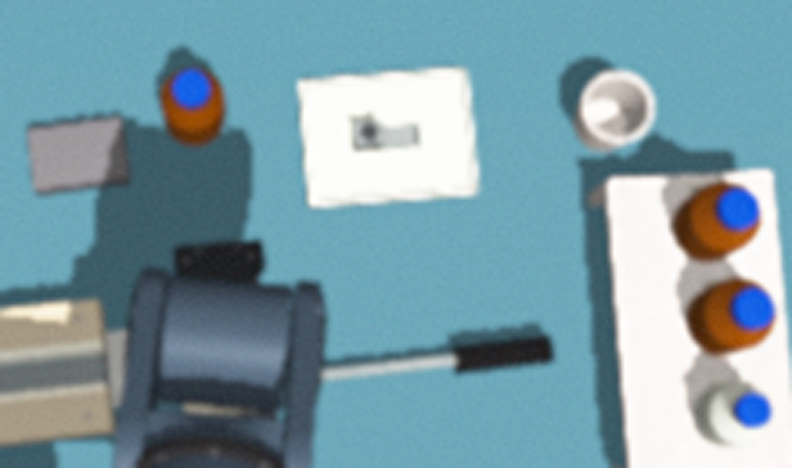

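The carrier lies flat in the middle of the white tray, with its block at (368,132) in the top crop. The pick stands free at (500,355), and the bottle, box and beaker haven't moved. Handing in.

```bash
python3 -c "
from plant import arm
print(arm.close_job())"
```

```text
the job is handed in; nothing more can be done
None
```

The job is done and handed in at about 28 s of the 72 s allowed; the system gave no verdict.

- **Pick:** I drew it out by its shank, let it stand free and took it again by the handle. I hooked it behind the fin and dragged the carrier out until its block sat about 37 mm clear of the mouth, without the fingers touching it. The pick then went back on the open bench.
- **Carrier:** I gripped its block on the tongue, carried it to the white tray, lowered it to the floor and let go.
- **Last checks:** The final pictures show the carrier flat near the tray's centre. The pick stands on its handle, clear of the reader and tray. The bottle, box and beaker look unmoved; I judged that by eye and did not measure it.
- **Disagreements:** The cameras differed by 3–5 mm on the mouth and fin positions, and by up to about 8 mm on the tray centre. Both were within the clearances. Every wrist-force reading I took stayed under about 6 N.

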